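# Load the bedside cup dryer and start it

## Robot

A 7-joint arm with a two-finger parallel gripper is mounted at the origin on the work surface. World frame = base frame: x ahead of the robot, y to its left, z up, the work surface at z = 0. Lengths are in m, angles in rad, forces in N, time in s.
With the tool pointing down it reaches from about 0.4 to 0.875 m from the base axis. Payload 19.3 kg.
Tool frame: the origin (TCP) lies at the very end of the fingers, on their centre line; the grasp point (between the pads) lies 19 mm behind it; z points along the fingers, y is the direction in which the jaws open and shut (so a half turn about z gives the same grasp; the last joint's range is limited). The gripper opens to 85 mm and grips with 20 to 120 N. Pads are 22 mm wide; open, the fingers measure 114 mm over their backs; the gripper's body (76 mm by 85 mm) begins 54 mm behind the grasp point. The pads swing forward as they close: fully open they stand 13 mm farther back than shut.
Start: joints at [1.094, 0.521, -0.036, 1.599, 0.021, 1.021, -0.113], TCP at [0.247, -0.574, 0.231] pointing down, gripper open.
Joint ranges: [-2.91, 2.91], [-0.3, 2.13], [-1.5, 1.42], [0.17, 2.43], [-1.26, 4.41], [0.16, 1.93], [-2.52, 2.52]. Speed limits (rad/s): [1.89, 1.89, 2.39, 2.39, 3.01, 3.01, 3.01].

## Interface

Orientations are given as [roll, pitch, yaw] about the fixed x, y, z axes, in that order (R = Rz(yaw) Ry(pitch) Rx(roll)).
In Python, from workcell import bot gives the robot as it stands.
- The arm moves only by the tool carry_out, never from a script. Its argument "targets" is a list of rows, each a list of 7 numbers: the shift along the tool's x, y, z in mm, then the turn, a rotation vector about the tool's x, y, z in units of 6 degrees (1.0 is 6 degrees), then the closure in counts, from 0 (fully open) to 255 (shut). A call has 1 to 5 rows; each row shifts and turns the commanded pose from where the row before left it, along the tool's axes as they then stand; what a row does not reach is not made up. A row lasts 1/12 s, in which the tool goes at most 41.7 mm and 7.16 degrees, less where a joint would pass 70% of its speed; a pose out of reach is approached as far as the arm can. A call is refused whole if a number of a shift passes 41.7 or a number of a turn 1, either way. A call with a gripper value outside its range is refused whole. The fingers move at their own pace and stop on an object; "force" is the grip in N (left out, the last holds). Time passes only in rows, so rows that do not move let the fingers close. It gives the time, the measured TCP pose, the force and the opening at its end, in the units of the state.
- bot.observe(): the state, without advancing time (a new reading comes with each control period).
- bot.grab_frame(name): name is "scene" or "side" or "wrist"; returns a dict with "color" (480x640x3 uint8, red, green, blue), "z_map" (480x640 float32, m along the optical axis (not along the pixel's ray), 0 where there is no reading), "K" (3x3 intrinsics, pixels), "k1" (the pictures are not rectified: a ray, as slopes to the right and down, at radius r is drawn at 1 + k1 r^2 times it, then the intrinsics apply), "cam_to_world" (4x4, takes a point from camera to world coordinates); the wrist camera has in their place "T_tool_cam" (4x4, takes a point from camera to tool coordinates, whose origin is the TCP and whose axes are the flange's). Camera axes: x right, y down, z forward; pixel columns grow to the right and rows downward; lengths in m; the calibration is good to about 2 mm. A picture is of the moment at which its call begins: read the wrist's pose just before it.
- bot.job_done(): hands the job in, once; it reports no verdict.
The state is a dict: "clock": time; "qpos": joint angles; "qd": joint speeds; "joint_efforts": joint torques, N m; "position": TCP position; "tool_rot": TCP orientation; "force": force on the tool from outside, world axes, zero at the start; "moment": the same for the moment, N m; "grip_width": finger opening in m.
Only numpy, scipy, OpenCV 4.12 (cv2) and the standard library are available. Lean on these libraries where they do the work, as an engineer would, in place of code of your own. Each camera call takes 0.05 s, during which the arm holds its last target. There are 200 camera calls.

## Task

Get the bedroom cup dryer going: push its drip tray fully home and turn the turnbutton right across the tray's front to lock it, then hang every beaker from the dark place mat mouth-down on a draining peg of its own, slid down until it seats on the peg's end. When all of them hang, start the timer by pressing the plunger down against its stop, holding it there a moment, and letting it spring back up. Leave the book, mug, spectacles and candle pot alone.

Things in the scene. Friction and masses are not known exactly. Their poses are not given: they have to be found in the camera images.
- dryer: Cup dryer, white plastic, fixed to the top: a low base with a flat deck 55 mm above the table. Origin on the table, x = 0 midway between the deck's front and back edges; its x axis points from the front (robot side) to the back, y to its left seen from the robot, z up. Deck: x -100 to +100 mm, y -280 to +205 mm. Place and yaw vary.
- tray (a joint): Drip tray that slides in the dryer's front like a drawer, m pulled out: 0 = fully home, 0.06 = fully out towards the robot (along the dryer's -x). It has no handle; push its front panel. About 1.5 N of friction; stays where it is left.
- tray_front (a point): Middle of the top edge of the outer face of the tray's grey front panel; moves with the tray. Panel: 340 mm wide along the dryer's y, from 8 to 48 mm above the table; the outer face is 5 mm in front of the deck's front edge when home.
- turnbutton (a joint): Brass turnbutton at the left end of the dryer's front: a bar on an upright pivot, rad. 0 = pointing at the robot (dryer -x); grows anticlockwise seen from above; 1.571 = its stop, bar across the tray's front (along dryer -y), locking the tray; negative = swung outwards, to -0.6. Starts -0.6 to 0.15. 0.06 N m of friction, stays put. Passes the tray only when the tray is home.
- button_pivot (a point): Axis of the turnbutton, at the height of the bar's top face, 41 mm above the table (bar 25 to 41 mm above the table).
- button_tip (a point): Free end of the turnbutton: on the bar's centre line, at its end, top face, 100 mm from the pivot. The bar is 16 mm wide and 16 mm high.
- plunger (a joint): Push timer in the right end of the dryer's deck: sprung plunger, m pressed down: 0 = up, 0.018 = bottomed against its stop. 3 N to start, 9 N at the bottom; springs back up when let go.
- plunger_top (a point): Centre of the top face of the plunger's black round cap (48 mm diameter, 97 mm above the table when up); moves with it.
- peg0: Draining peg 0 (rightmost of four in a row 100 mm apart): aluminium rod 32 mm in diameter with a round end, 130 mm long, rising from the deck and leaning 35 degrees from upright towards the robot. Origin at the very end of the rod; its z axis runs along the rod, out of its end (away from the deck); y is the dryer's y.
- peg1: Draining peg 1 (second from right of four in a row 100 mm apart): aluminium rod 32 mm in diameter with a round end, 130 mm long, rising from the deck and leaning 35 degrees from upright towards the robot. Origin at the very end of the rod; its z axis runs along the rod, out of its end (away from the deck); y is the dryer's y.
- peg2: Draining peg 2 (third from right of four in a row 100 mm apart): aluminium rod 32 mm in diameter with a round end, 130 mm long, rising from the deck and leaning 35 degrees from upright towards the robot. Origin at the very end of the rod; its z axis runs along the rod, out of its end (away from the deck); y is the dryer's y.
- peg3: Draining peg 3 (leftmost of four in a row 100 mm apart): aluminium rod 32 mm in diameter with a round end, 130 mm long, rising from the deck and leaning 35 degrees from upright towards the robot. Origin at the very end of the rod; its z axis runs along the rod, out of its end (away from the deck); y is the dryer's y.
- beaker0: White ceramic beaker without a handle, a plain straight cylinder 66 mm in outer diameter and 76 mm tall, walls 4 mm (inside 56 mm clear), closed end 5 mm, 0.18 kg give or take. Starts standing mouth-down on the table, on a paper-thin dark place mat. Origin at the centre of the mouth (the plane of the rim); z points from the mouth to the closed end. May be absent (None).
- beaker0_floor (a point): Centre of the inside of beaker 0's closed end, 71 mm along z from its mouth. A seated beaker rests here on the end of its peg with its wall on the rod, its axis about 12 mm below the rod's, or slightly askew (up to 0.3 rad): that is well seated too.
- beaker1: White ceramic beaker without a handle, a plain straight cylinder 66 mm in outer diameter and 76 mm tall, walls 4 mm (inside 56 mm clear), closed end 5 mm, 0.18 kg give or take. Starts standing mouth-down on the table, on a paper-thin dark place mat. Origin at the centre of the mouth (the plane of the rim); z points from the mouth to the closed end. May be absent (None).
- beaker1_floor (a point): Centre of the inside of beaker 1's closed end, 71 mm along z from its mouth. A seated beaker rests here on the end of its peg with its wall on the rod, its axis about 12 mm below the rod's, or slightly askew (up to 0.3 rad): that is well seated too.
- beaker2: White ceramic beaker without a handle, a plain straight cylinder 66 mm in outer diameter and 76 mm tall, walls 4 mm (inside 56 mm clear), closed end 5 mm, 0.18 kg give or take. Starts standing mouth-down on the table, on a paper-thin dark place mat. Origin at the centre of the mouth (the plane of the rim); z points from the mouth to the closed end. May be absent (None).
- beaker2_floor (a point): Centre of the inside of beaker 2's closed end, 71 mm along z from its mouth. A seated beaker rests here on the end of its peg with its wall on the rod, its axis about 12 mm below the rod's, or slightly askew (up to 0.3 rad): that is well seated too.
- beaker3: White ceramic beaker without a handle, a plain straight cylinder 66 mm in outer diameter and 76 mm tall, walls 4 mm (inside 56 mm clear), closed end 5 mm, 0.18 kg give or take. Starts standing mouth-down on the table, on a paper-thin dark place mat. Origin at the centre of the mouth (the plane of the rim); z points from the mouth to the closed end. May be absent (None).
- beaker3_floor (a point): Centre of the inside of beaker 3's closed end, 71 mm along z from its mouth. A seated beaker rests here on the end of its peg with its wall on the rod, its axis about 12 mm below the rod's, or slightly askew (up to 0.3 rad): that is well seated too.
- book: Book lying flat, 130 x 190 x 25 mm. Origin under its centre. A bystander: leave alone.
- mug: Terracotta-brown mug with a handle, 80 mm wide, 90 mm tall, upright. Origin under its centre. A bystander: leave alone.
- spectacles: Black spectacles, about 120 mm wide, lying flat. Origin under the middle of the frame. A bystander: leave alone.
- candle: Wood-coloured candle pot, 70 mm wide, 70 mm tall. Origin under its centre. A bystander: leave alone.
Not all that is in view belongs to the job. What is shaped like the beaker3 but green or purple is not meant.

How it is judged:
By the outcome, as a careful person would: the job done as asked, in the order asked, and still so for the second after the job is handed in, with the robot touching nothing.
Of beaker0, beaker1, beaker2, beaker3 only 3 to 4 are there at a start; the rules pass over those that are not, and their reading is None.
At some moment in a run one of beaker0, beaker1, beaker2, beaker3 may be knocked a few centimetres aside while the robot is not near it.
It also fails if it takes over 200 s, if anything falls off the work surface, if the arm or the gripper's body presses on something with over 40 N, if the wrist force passes 120 N, or if a joint passes its speed limit or range.

## Working session

There is one attempt and no reset: what is moved stays moved. The work goes in short steps, Python scripts to look and compute and a tool call to move; the robot and the scene stay as the last step left them, time stands still between calls to the robot, and variables do not carry over. Pictures are saved under pics/ and viewed, about 12 in all and at most 16, crops included, and the job is handed in when it is done.

Besides the shell and the picture viewer there is one more tool, called after "Call:" as name(argument=value, ...) on one line, values as JSON. carry_out: Moves the arm, as the interface text tells. Its arguments: {"type":"object","properties":{"targets":{"type":"array","items":{"type":"array","items":{"type":"number"}}},"force":{"type":"number"}},"required":["targets"]}

```bash
ls; mkdir -p pics
python3 - <<'E'
from workcell import bot
import cv2,numpy as np
s=bot.observe();print(s)
for n in("scene","side"):
    f=bot.grab_frame(n);cv2.imwrite(f"pics/{n}0.png",f["color"][:,:,::-1]);np.savez(f"pics/{n}0.npz",**f);print(n,f["K"],f["k1"],f["cam_to_world"])
E
```

```text
pics
{'clock': 0.0, 'qpos': array([ 1.09378805,  0.52201055, -0.03633002,  1.59996699,  0.02118196,
        1.02113377, -0.11278121]), 'qd': array([ 0.00125923, -0.00015191,  0.00048439, -0.00025715, -0.00179523,
       -0.00095826,  0.00112244]), 'joint_efforts': array([ 3.93438213e-04, -9.27084017e+01,  1.98033147e+00, -3.69931412e+01,
        1.79205474e-02,  8.11154925e-03, -1.35750125e-05]), 'position': array([ 0.24714202, -0.57370183,  0.23074255]), 'tool_rot': array([-3.14046010e+00,  6.48033946e-05,  4.06809226e-01]), 'force': array([-0.16934047, -0.52023633, -0.0112331 ]), 'moment': array([ 0.014844  , -0.01409369, -0.00088909]), 'grip_width': 0.08557185328783189}
scene [[436.78100286   0.         308.83394717]
 [  0.         436.78100286 241.97424903]
 [  0.           0.           1.        ]] -0.10343031865931113 [[-0.12055227  0.52798151 -0.8406561   1.53530111]
 [ 0.99262023  0.07530658 -0.09504735  0.10469443]
 [ 0.0131237  -0.84591042 -0.53316351  0.7642217 ]
 [ 0.          0.          0.          1.        ]]
side [[534.38086334   0.         326.54737402]
 [  0.         534.38086334 242.9415052 ]
 [  0.           0.           1.        ]] -0.06253948909958178 [[-0.87721093 -0.26358227  0.40127966 -0.0980998 ]
 [-0.47973588  0.51400282 -0.71109393  1.09778155]
 [-0.01882712 -0.81628762 -0.57733877  1.00331669]
 [ 0.          0.          0.          1.        ]]
```

View pics/scene0.png

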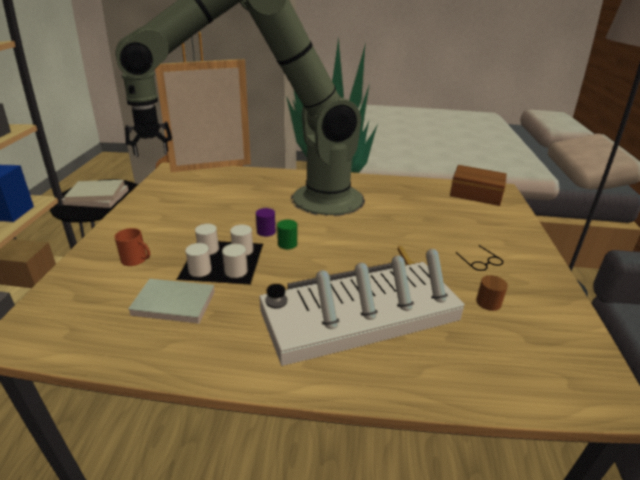

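View pics/side0.png

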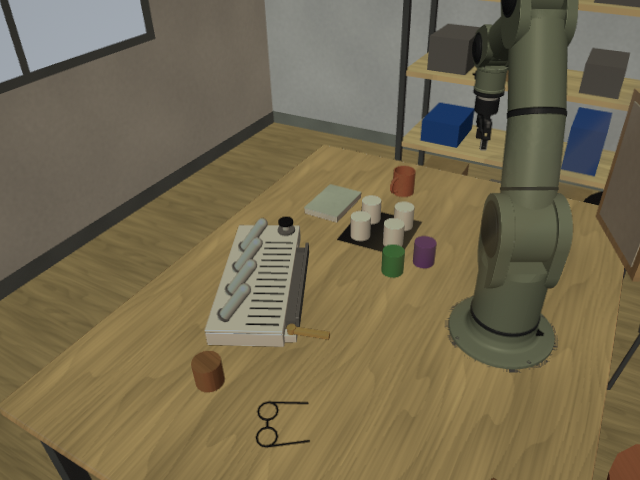

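```bash
cat > h.py <<'E'
import numpy as np,cv2
from scipy.spatial.transform import Rotation as R
def rays(f,uv):
    K=f["K"];d=np.array([float(f["k1"]),0,0,0,0]);
    return cv2.undistortPoints(np.asarray(uv,float).reshape(-1,1,2),K,d)[:,0]
def xyz(f,T):
    h,w=f["z_map"].shape
    uv=np.stack(np.meshgrid(np.arange(w),np.arange(h)),-1).reshape(-1,2)
    s=rays(f,uv);z=f["z_map"].reshape(-1)
    P=np.c_[s*z[:,None],z,]@T[:3,:3].T+T[:3,3]
    P[z==0]=np.nan
    return P.reshape(h,w,3)
def plane(f,T,uv,z):
    s=rays(f,uv);d=np.c_[s,np.ones(len(s))]@T[:3,:3].T
    return T[:3,3]+d*((z-T[2,3])/d[:,2])[:,None]
E
python3 - <<'E'
from h import *
from scipy import ndimage as nd
for n in("scene","side"):
    f=dict(np.load(f"pics/{n}0.npz"));T=f["cam_to_world"];P=xyz(f,T);c=f["color"].astype(int)
    hsv=cv2.cvtColor(f["color"],cv2.COLOR_RGB2HSV)
    ws=(P[...,0]>.2)&(P[...,0]<1.1)&(abs(P[...,1])<.7)
    print(n)
    tab=ws&(hsv[...,1]>80)&(abs(P[...,2])<.02);print("table z",np.median(P[tab][:,2]))
    white=ws&(hsv[...,1]<60)&(hsv[...,2]>110)
    deck=white&(abs(P[...,2]-.055)<.006)
    l,k=nd.label(nd.binary_closing(deck,iterations=3));sz=nd.sum(l>0,l,range(1,k+1));i=np.argmax(sz)+1
    q=P[(l==i)&deck];r=cv2.minAreaRect(q[:,:2].astype(np.float32));print("deck",r,np.round(cv2.boxPoints(r),4).tolist(),np.median(q[:,2]))
    for nm,m in dict(tops=white&(P[...,2]>.068)&(P[...,2]<.082),high=ws&(P[...,2]>.088)&(hsv[...,1]<70)&(P[...,2]<.2)&(hsv[...,2]>60),cap=ws&(hsv[...,2]<50)&(P[...,2]>.085)&(P[...,2]<.105),brass=ws&(hsv[...,1]>120)&(P[...,2]>.03)&(P[...,2]<.046)).items():
        l,k=nd.label(m)
        for i in range(1,k+1):
            mm=l==i
            if mm.sum()>15:
                q=P[mm];v,u=np.nonzero(mm)
                print(nm,mm.sum(),"uv",u.mean().round(),v.mean().round(),"mean",q.mean(0).round(4),"min",q.min(0).round(3),"max",q.max(0).round(3), "rgb",c[mm].mean(0).round())
E
```

```text
scene
table z 0.000602646334842194
deck ((0.6721839904785156, 0.14233417809009552), (0.20420734584331512, 0.484128475189209), 25.945819854736328) [[0.47450000047683716, 0.31529998779296875], [0.6862999796867371, -0.11999999731779099], [0.8698999881744385, -0.030700000002980232], [0.6581000089645386, 0.40470001101493835]] 0.055792611213861254
tops 202 uv 206.0 230.0 mean [ 0.4234 -0.3431  0.0744] min [ 0.387 -0.376  0.069] max [ 0.456 -0.313  0.078] rgb [169. 165. 141.]
tops 191 uv 241.0 231.0 mean [ 0.4138 -0.2336  0.0749] min [ 0.375 -0.265  0.068] max [ 0.444 -0.205  0.081] rgb [170. 166. 142.]
tops 263 uv 197.0 250.0 mean [ 0.5379 -0.3302  0.0763] min [ 0.5   -0.365  0.068] max [ 0.566 -0.301  0.081] rgb [169. 164. 142.]
tops 265 uv 234.0 251.0 mean [ 0.5266 -0.2249  0.0765] min [ 0.483 -0.258  0.068] max [ 0.556 -0.196  0.081] rgb [168. 164. 141.]
tops 29 uv 442.0 292.0 mean [0.6417 0.3449 0.0773] min [0.631 0.335 0.071] max [0.649 0.356 0.082] rgb [132. 134. 121.]
tops 34 uv 407.0 300.0 mean [0.6856 0.2543 0.078 ] min [0.675 0.244 0.073] max [0.692 0.265 0.082] rgb [133. 133. 12
[... 2866 characters left out ...]
0.1313] min [0.566 0.038 0.088] max [0.767 0.351 0.17 ] rgb [122. 124. 111.]
cap 114 uv 285.0 221.0 mean [ 0.7026 -0.0623  0.0968] min [ 0.682 -0.088  0.086] max [ 0.726 -0.043  0.103] rgb [16. 15. 14.]
brass 77 uv 404.0 187.0 mean [ 0.4924 -0.532   0.0381] min [ 0.464 -0.571  0.03 ] max [ 0.536 -0.513  0.046] rgb [112.  63.  41.]
brass 47 uv 390.0 267.0 mean [ 0.3479 -0.0708  0.0367] min [ 0.327 -0.079  0.03 ] max [ 0.373 -0.063  0.045] rgb [54. 86. 45.]
brass 282 uv 309.0 332.0 mean [0.4228 0.2737 0.0395] min [0.373 0.246 0.03 ] max [0.476 0.296 0.046] rgb [129. 105.  58.]
brass 141 uv 209.0 379.0 mean [0.5525 0.5147 0.038 ] min [0.535 0.475 0.03 ] max [0.588 0.532 0.046] rgb [89. 57. 34.]
```

```bash
cat >> h.py <<'E'
YAW=np.radians(25.93);O=np.array([.6546,.1777,0]);D=R.from_euler('z',YAW).as_matrix()
def toD(P): return (np.asarray(P)-O)@D
def toW(P): return np.asarray(P)@D.T+O
E
python3 - <<'E'
from h import *
for n in("scene","side"):
    f=dict(np.load(f"pics/{n}0.npz"));P=xyz(f,f["cam_to_world"]);Q=toD(P)
    hsv=cv2.cvtColor(f["color"],cv2.COLOR_RGB2HSV)
    br=(hsv[...,1]>100)&(P[...,2]>.022)&(P[...,2]<.05)&(abs(Q[...,1]-.17)<.12)&(Q[...,0]<-.09)&(Q[...,0]>-.26)
    q=Q[br]; vx,vy,x0,y0=cv2.fitLine(q[:,:2].astype(np.float32),cv2.DIST_HUBER,0,.01,.01).ravel()
    t=(q[:,:2]-[x0,y0])@[vx,vy];print(n,"bar",br.sum(),vx,vy,"ends",np.round([[x0+vx*a,y0+vy*a] for a in np.percentile(t,[1,99])],4),"z",np.percentile(q[:,2],[50,95]))
    tr=(Q[...,0]<-.103)&(Q[...,0]>-.2)&(Q[...,1]>-.25)&(Q[...,1]<.16)&(Q[...,2]>.01)&(Q[...,2]<.052)&~br
    q=Q[tr];print("tray",tr.sum(),np.percentile(q,[2,25,50,75,98],axis=0).round(4).tolist())
    for y in(-.15,-.05,.05,.15):
        m=(abs(Q[...,1]-y)<.035)&(Q[...,2]>.075)&(Q[...,2]<.2)&(Q[...,0]<.1)&(Q[...,0]>-.06)
        q=Q[m]
        md=(q[:,2]>.08)&(q[:,2]<.145)
        e=np.array([-np.sin(np.radians(35)),0,np.cos(np.radians(35))])
        fx=np.polyfit(q[md,2],q[md,0],1); a=(q@e)
        print("peg",y,len(q),"ymed",np.percentile(q[:,1],[2,50,98]).round(4),"slope",fx[0].round(3),"x@.1",np.polyval(fx,.1).round(4),"zmax",np.percentile(q[:,2],99).round(4),"xmin",np.percentile(q[:,0],1).round(4),"along max",np.percentile(a,99.5).round(4), "perp range",np.percentile(q[md]@[np.cos(np.radians(35)),0,np.sin(np.radians(35))],[2,98]).round(4))
    m=(abs(Q[...,1]+.245)<.035)&(hsv[...,2]<50)&(abs(Q[...,2]-.097)<.004)&(abs(Q[...,0])<.08);q=Q[m];print("cap",m.sum(),np.percentile(q,[2,50,98],axis=0).round(4).tolist())
E
```

```text
scene bar 143 0.9730485 -0.23060064 ends [[-0.2132  0.1901]
 [-0.1088  0.1654]] z [0.04241372 0.04830093]
tray 482 [[-0.1356, -0.1926, 0.0345], [-0.1296, -0.1452, 0.0395], [-0.1279, -0.0523, 0.0449], [-0.1263, 0.0479, 0.0486], [-0.1237, 0.1102, 0.0513]]
peg -0.15 663 ymed [-0.1617 -0.15   -0.1329] slope -0.704 x@.1 0.0421 zmax 0.1655 xmin -0.0116 along max 0.1412 perp range [0.0794 0.0981]
peg -0.05 633 ymed [-0.0616 -0.0509 -0.0331] slope -0.698 x@.1 0.0417 zmax 0.1655 xmin -0.014 along max 0.1417 perp range [0.0778 0.0983]
peg 0.05 600 ymed [0.0385 0.049  0.0669] slope -0.697 x@.1 0.0416 zmax 0.1657 xmin -0.0122 along max 0.1411 perp range [0.077  0.0987]
peg 0.15 576 ymed [0.1377 0.1472 0.1656] slope -0.708 x@.1 0.0406 zmax 0.1652 xmin -0.014 along max 0.1413 perp range [0.0755 0.098 ]
cap 155 [[-0.0729, -0.2661, 0.0941], [-0.053, -0.2472, 0.0979], [-0.0374, -0.2273, 0.1003]]
side bar 359 0.9873322 -0.15866655 ends [[-0.2157  0.1964]
 [-0.1087  0.1792]] z [0.04078696 0.04686406]
tray 856 [[-0.1355, -0.1895, 0.012], [-0.1323, -0.0988, 0.0159], [-0.1193, -0.0035, 0.0204], [-0.1112, 0.0793, 0.046], [-0.1037, 0.1441, 0.0516]]
peg -0.15 320 ymed [-0.149  -0.1346 -0.1261] slope -0.874 x@.1 0.038 zmax 0.1665 xmin -0.0201 along max 0.145 perp range [0.0682 0.0979]
peg -0.05 362 ymed [-0.05   -0.0343 -0.0262] slope -0.84 x@.1 0.0369 zmax 0.1673 xmin -0.0201 along max 0.1429 perp range [0.0687 0.0981]
peg 0.05 415 ymed [0.0509 0.0659 0.0735] slope -0.781 x@.1 0.0356 zmax 0.1667 xmin -0.0201 along max 0.1442 perp range [0.0685 0.0978]
peg 0.15 482 ymed [0.1514 0.166  0.1725] slope -0.711 x@.1 0.0339 zmax 0.1667 xmin -0.0199 along max 0.1434 perp range [0.0678 0.098 ]
cap 81 [[-0.0779, -0.2611, 0.0942], [-0.0594, -0.2371, 0.0977], [-0.0424, -0.2195, 0.1009]]
```

```bash
cat > plan.py <<'E'
import sys,json
from h import *
from workcell import bot
def tool(yaw,tilt): return R.from_euler('xyz',[np.pi,-tilt,yaw])
def rows(wps,grip,step=40,turn=.95):
    """wps: list of (pos world, Rotation, step mm or None)"""
    s=bot.observe();p=s["position"];r=R.from_euler('xyz',s["tool_rot"]);out=[]
    for w in wps:
        q,rt=np.array(w[0]),w[1];st=w[2] if len(w)>2 else step
        rv=(r.inv()*rt).as_rotvec();n=max(1,int(np.ceil(max(np.linalg.norm(q-p)*1000/st,np.degrees(np.abs(rv)).max()/6/turn))))
        d=(q-p)/n
        for i in range(n):
            sh=r.inv().apply(d)*1000;t=np.degrees(rv/n)/6
            out.append([round(float(x),1)+0. for x in sh]+[round(float(x),2)+0. for x in t]+[grip]);r=r*R.from_rotvec(rv/n)
        p=q;r=rt
    for i in range(0,len(out),5): print(json.dumps(out[i:i+5]))
    return out
def st():
    s=bot.observe();print("t",round(s["clock"],2),"pos",s["position"].round(4),"D",toD(s["position"]).round(4),"rot",s["tool_rot"].round(3),"F",s["force"].round(1),"w",round(s["grip_width"],4))
E
python3 - <<'E'
from plan import *
t=tool(YAW,0)
rows([(toW([-.19,-.03,.2]),t),(toW([-.19,-.03,.03]),t)],255)
E
```

```text
[[26.8, -27.2, 1.7, 0.0, 0.0, -0.02, 255], [26.9, -27.2, 1.7, 0.0, 0.0, -0.02, 255], [27.0, -27.1, 1.7, 0.0, 0.0, -0.02, 255], [27.0, -27.0, 1.7, 0.0, 0.0, -0.02, 255], [27.1, -27.0, 1.7, 0.0, 0.0, -0.02, 255]]
[[27.2, -26.9, 1.7, 0.0, 0.0, -0.02, 255], [27.3, -26.8, 1.7, 0.0, 0.0, -0.02, 255], [27.3, -26.8, 1.7, 0.0, 0.0, -0.02, 255], [27.4, -26.7, 1.7, 0.0, 0.0, -0.02, 255], [27.5, -26.6, 1.7, 0.0, 0.0, -0.02, 255]]
[[27.5, -26.5, 1.7, 0.0, 0.0, -0.02, 255], [27.6, -26.5, 1.7, 0.0, 0.0, -0.02, 255], [27.7, -26.4, 1.7, 0.0, 0.0, -0.02, 255], [27.7, -26.3, 1.7, 0.0, 0.0, -0.02, 255], [27.8, -26.3, 1.7, 0.0, 0.0, -0.02, 255]]
[[27.9, -26.2, 1.7, 0.0, 0.0, -0.02, 255], [27.9, -26.1, 1.7, 0.0, 0.0, -0.02, 255], [28.0, -26.0, 1.7, 0.0, 0.0, -0.02, 255], [0.0, 0.0, 34.0, 0.0, 0.0, 0.0, 255], [0.0, 0.0, 34.0, 0.0, 0.0, 0.0, 255]]
[[0.0, 0.0, 34.0, 0.0, 0.0, 0.0, 255], [0.0, 0.0, 34.0, 0.0, 0.0, 0.0, 255], [0.0, 0.0, 34.0, 0.0, 0.0, 0.0, 255]]
```

Call:
carry_out(targets=[[27, -27, 1.7, 0, 0, -0.02, 255], [27, -27, 1.7, 0, 0, -0.02, 255], [27, -27, 1.7, 0, 0, -0.02, 255], [27, -27, 1.7, 0, 0, -0.02, 255], [27, -27, 1.7, 0, 0, -0.02, 255]])

```text
clock: 0.52
position: [0.3172, -0.3945, 0.2225]
tool_rot: [-3.141, 0.0, 0.417]
force: [1.0, -0.3, -0.6]
grip_width: 0.0256
```

Call:
carry_out(targets=[[27, -27, 1.7, 0, 0, -0.02, 255], [27, -27, 1.7, 0, 0, -0.02, 255], [27, -27, 1.7, 0, 0, -0.02, 255], [27, -27, 1.7, 0, 0, -0.02, 255], [27, -27, 1.7, 0, 0, -0.02, 255]])

```text
clock: 0.93
position: [0.3852, -0.2161, 0.2142]
tool_rot: [3.142, 0.0, 0.428]
force: [1.9, -0.9, 0.1]
grip_width: -0.0005
```

Call:
carry_out(targets=[[28, -26, 1.7, 0, 0, -0.02, 255], [28, -26, 1.7, 0, 0, -0.02, 255], [28, -26, 1.7, 0, 0, -0.02, 255], [28, -26, 1.7, 0, 0, -0.02, 255], [28, -26, 1.7, 0, 0, -0.02, 255]])

```text
clock: 1.35
position: [0.458, -0.0394, 0.2057]
tool_rot: [3.142, 0.0, 0.438]
force: [1.3, -0.4, -0.3]
grip_width: -0.0005
```

Call:
carry_out(targets=[[28, -26, 0, 0, 0, -0.02, 255], [28, -26, 0, 0, 0, -0.02, 255], [28, -26, 0, 0, 0, -0.02, 255], [0, 0, 0, 0, 0, 0, 255], [0, 0, 0, 0, 0, 0, 255]])

```text
clock: 1.77
position: [0.5006, 0.0671, 0.2053]
tool_rot: [-3.141, 0.0, 0.448]
force: [-0.1, -0.3, -0.3]
grip_width: -0.0001
```

Run:
```python
from plan import *
st();t=tool(YAW,0)
rows([(toW([-.19,-.03,.03]),t,42)],255)
```

```text
t 1.77 pos [0.5006 0.0671 0.2053] D [-0.1869 -0.0321  0.2053] rot [-3.141  0.     0.448] F [-0.1 -0.3 -0.3] w -0.0001
[[-0.6, -0.4, 35.1, 0.0, 0.0, -0.01, 255], [-0.6, -0.4, 35.1, 0.0, 0.0, -0.01, 255], [-0.6, -0.4, 35.1, 0.0, 0.0, -0.01, 255], [-0.6, -0.4, 35.1, 0.0, 0.0, -0.01, 255], [-0.6, -0.4, 35.1, 0.0, 0.0, -0.01, 255]]
```

Call:
carry_out(targets=[[0, 0, 35, 0, 0, 0, 255], [0, 0, 35, 0, 0, 0, 255], [0, 0, 35, 0, 0, 0, 255], [0, 0, 35, 0, 0, 0, 255], [0, 0, 35, 0, 0, 0, 255]])

```text
clock: 2.18
position: [0.5001, 0.0636, 0.0295]
tool_rot: [3.141, 0.0, 0.443]
force: [1.9, -0.3, 0.2]
grip_width: 0.0001
```

Call:
carry_out(targets=[[12, 0, 0, 0, 0, 0, 255], [12, 0, 0, 0, 0, 0, 255], [12, 0, 0, 0, 0, 0, 255], [12, 0, 0, 0, 0, 0, 255], [12, 0, 0, 0, 0, 0, 255]])

```text
clock: 2.6
position: [0.5544, 0.0895, 0.0305]
tool_rot: [3.141, 0.002, 0.443]
force: [-3.1, -0.6, -1.5]
grip_width: -0.0002
```

Call:
carry_out(targets=[[2, 0, 0, 0, 0, 0, 255], [2, 0, 0, 0, 0, 0, 255], [2, 0, 0, 0, 0, 0, 255], [0, 0, 0, 0, 0, 0, 255]])

```text
clock: 2.93
position: [0.5598, 0.0927, 0.0308]
tool_rot: [3.141, 0.0, 0.444]
force: [-0.4, -1.0, -0.0]
grip_width: -0.0003
```

Call:
carry_out(targets=[[2, 0, 0, 0, 0, 0, 255], [2, 0, 0, 0, 0, 0, 255], [1, 0, 0, 0, 0, 0, 255], [0, 0, 0, 0, 0, 0, 255]])

```text
clock: 3.27
position: [0.5639, 0.0951, 0.0307]
tool_rot: [3.141, 0.002, 0.444]
force: [-5.5, -3.7, 5.0]
grip_width: -0.0001
```

Call:
carry_out(targets=[[1, 0, 0, 0, 0, 0, 255], [1, 0, 0, 0, 0, 0, 255], [1, 0, 0, 0, 0, 0, 255], [0, 0, 0, 0, 0, 0, 255]])

```text
clock: 3.6
position: [0.5641, 0.0951, 0.0305]
tool_rot: [3.141, 0.008, 0.444]
force: [-21.9, -10.9, 19.4]
grip_width: 0.0004
```

Run:
```python
from plan import *
st();t=tool(YAW,0)
def c(th,extra=0,along=.075):
    u=np.array([-np.cos(th),-np.sin(th)]);n=np.array([-np.sin(th),np.cos(th)])
    off=.008+.011*abs(np.sin(th))+.0145*abs(np.cos(th))+extra
    return toW([*(np.array([-.118,.176])+along*u+off*n),.03])
up=lambda p,z=.1:np.array([p[0],p[1],z])
s=c(-.25,.02)
rows([(toW([-.16,-.03,.03]),t),(toW([-.2,-.0,.1]),t),(up(s),t,41),(s,t)],255)
print("arc")
w=[(c(th),t) for th in np.linspace(-.2,1.571,10)]
import plan
class B: pass
o=plan.bot.observe();o=dict(o);o["position"]=s;o["tool_rot"]=t.as_euler('xyz');b=B();b.observe=lambda:o;plan.bot=b
rows(w,255)
```

```text
t 3.6 pos [0.5641 0.0951 0.0305] D [-0.1176 -0.0347  0.0305] rot [3.141 0.008 0.444] F [-21.9 -10.9  19.4] w 0.0004
[[-21.2, -2.2, 0.4, 0.0, 0.04, -0.04, 255], [-21.2, -2.3, 0.3, 0.0, 0.04, -0.04, 255], [-13.3, -10.0, -23.3, 0.0, 0.0, 0.0, 255], [-13.3, -10.0, -23.3, 0.0, 0.0, 0.0, 255], [-13.3, -10.0, -23.3, 0.0, 0.0, 0.0, 255]]
[[3.4, -39.7, 0.0, 0.0, 0.0, 0.0, 255], [3.4, -39.7, 0.0, 0.0, 0.0, 0.0, 255], [3.4, -39.7, 0.0, 0.0, 0.0, 0.0, 255], [3.4, -39.7, 0.0, 0.0, 0.0, 0.0, 255], [3.4, -39.7, 0.0, 0.0, 0.0, 0.0, 255]]
[[3.4, -39.7, 0.0, 0.0, 0.0, 0.0, 255], [0.0, 0.0, 35.0, 0.0, 0.0, 0.0, 255], [0.0, 0.0, 35.0, 0.0, 0.0, 0.0, 255]]
arc
[[-7.1, 23.1, 0.0, 0.0, 0.0, 0.0, 255], [-6.3, 16.0, 0.0, 0.0, 0.0, 0.0, 255], [-3.4, 13.3, 0.0, 0.0, 0.0, 0.0, 255], [-0.8, 14.3, 0.0, 0.0, 0.0, 0.0, 255], [2.2, 14.9, 0.0, 0.0, 0.0, 0.0, 255]]
[[5.4, 14.8, 0.0, 0.0, 0.0, 0.0, 255], [8.8, 13.8, 0.0, 0.0, 0.0, 0.0, 255], [12.0, 11.9, 0.0, 0.0, 0.0, 0.0, 255], [14.8, 9.2, 0.0, 0.0, 0.0, 0.0, 255], [16.9, 5.7, 0.0, 0.0, 0.0, 0.0, 255]]
```

Call:
carry_out(targets=[[-21, -2, 0, 0, 0, 0, 255], [-21, -2, 0, 0, 0, 0, 255], [-13, -10, -24, 0, 0, 0, 255], [-13, -10, -24, 0, 0, 0, 255], [-13, -10, -24, 0, 0, 0, 255]])

```text
clock: 4.02
position: [0.4787, 0.093, 0.1035]
tool_rot: [-3.141, 0.0, 0.445]
force: [1.0, 0.2, 0.6]
grip_width: 0.0001
```

Call:
carry_out(targets=[[3, -39, 0, 0, 0, 0, 255], [3, -39, 0, 0, 0, 0, 255], [3, -39, 0, 0, 0, 0, 255], [3, -39, 0, 0, 0, 0, 255], [3, -39, 0, 0, 0, 0, 255]])

```text
clock: 4.43
position: [0.4085, 0.2773, 0.1032]
tool_rot: [-3.141, -0.001, 0.444]
force: [0.1, 0.7, 0.5]
grip_width: -0.0
```

Call:
carry_out(targets=[[3, -39, 0, 0, 0, 0, 255], [0, 0, 0, 0, 0, 0, 255], [0, 0, 0, 0, 0, 0, 255]])

```text
clock: 4.68
position: [0.3941, 0.3143, 0.1029]
tool_rot: [-3.141, -0.001, 0.449]
force: [0.4, -0.5, 0.0]
grip_width: 0.0001
```

Run:
```python
from plan import *
st()
f=bot.grab_frame("side");cv2.imwrite("pics/s1.png",f["color"][100:400,150:500,::-1].repeat(2,0).repeat(2,1))
P=xyz(f,f["cam_to_world"]);Q=toD(P);hsv=cv2.cvtColor(f["color"],cv2.COLOR_RGB2HSV)
tr=(Q[...,0]<-.08)&(Q[...,0]>-.2)&(abs(Q[...,1]+.03)<.09)&(Q[...,2]>.012)&(Q[...,2]<.04)
print(np.percentile(Q[tr],[5,50,95],axis=0))
```

```text
t 4.68 pos [0.3941 0.3143 0.1029] D [-0.1746  0.2367  0.1029] rot [-3.141e+00 -1.000e-03  4.490e-01] F [ 0.4 -0.5  0. ] w 0.0001
[[-0.10564385  0.00838842  0.01351859]
 [-0.10526555  0.03384908  0.02412574]
 [-0.10475698  0.05794494  0.03687368]]
```

View pics/s1.png

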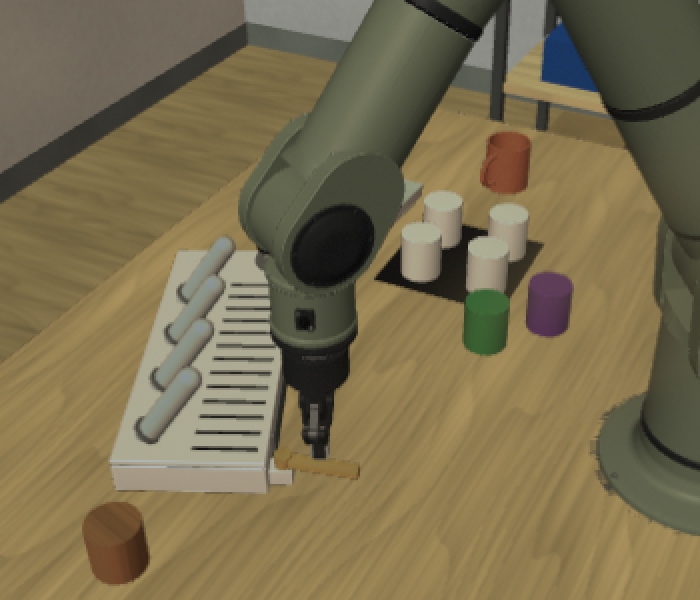

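The tray face reads x = −0.105 m, so it's home. The brass bar spans (275,460)–(358,470) in the crop, with the finger above and beyond it. Next I lower the finger and sweep the bar round.

Call:
carry_out(targets=[[0, 0, 36, 0, 0, 0, 255], [0, 0, 36, 0, 0, 0, 255], [-8, 10, 0, 0, 0, 0, 255], [-7, 12, 0, 0, 0, 0, 255]])

```text
clock: 5.07
position: [0.3904, 0.2837, 0.029]
tool_rot: [3.141, 0.003, 0.444]
force: [0.7, -0.3, 1.1]
grip_width: 0.0001
```

Run:
```python
from plan import *
st();t=tool(YAW,0)
def c(th,extra=0,along=.075):
    u=np.array([-np.cos(th),-np.sin(th)]);n=np.array([-np.sin(th),np.cos(th)])
    off=.008+.011*abs(np.sin(th))+.0145*abs(np.cos(th))+extra
    return toW([*(np.array([-.118,.176])+along*u+off*n),.03])
rows([(c(th),t) for th in np.linspace(-.15,1.571,10)],255)
```

```text
t 5.07 pos [0.3904 0.2837 0.029 ] D [-0.1913  0.2109  0.029 ] rot [3.141e+00 3.000e-03 4.440e-01] F [ 0.7 -0.3  1.1] w 0.0001
[[2.7, -0.1, -1.0, 0.01, 0.03, -0.08, 255], [-5.3, 15.1, 0.0, 0.0, 0.0, 0.0, 255], [-2.8, 13.1, 0.0, 0.0, 0.0, 0.0, 255], [-0.3, 14.1, 0.0, 0.0, 0.0, 0.0, 255], [2.6, 14.5, 0.0, 0.0, 0.0, 0.0, 255]]
[[5.7, 14.3, 0.0, 0.0, 0.0, 0.0, 255], [8.9, 13.2, 0.0, 0.0, 0.0, 0.0, 255], [11.9, 11.4, 0.0, 0.0, 0.0, 0.0, 255], [14.5, 8.8, 0.0, 0.0, 0.0, 0.0, 255], [16.4, 5.5, 0.0, 0.0, 0.0, 0.0, 255]]
```

Call:
carry_out(targets=[[-3, 15, 0, 0, 0, 0, 255], [-3, 13, 0, 0, 0, 0, 255], [0, 14, 0, 0, 0, 0, 255], [3, 14, 0, 0, 0, 0, 255], [6, 14, 0, 0, 0, 0, 255]])

```text
clock: 5.48
position: [0.4249, 0.2216, 0.0322]
tool_rot: [3.141, -0.002, 0.443]
force: [-0.0, 2.0, 0.3]
grip_width: -0.0003
```

Call:
carry_out(targets=[[9, 13, 0, 0, 0, 0, 255], [12, 11, 0, 0, 0, 0, 255], [14, 9, 0, 0, 0, 0, 255], [8, 4, 0, 0, 0, 0, 255], [4, 0, 0, 0, 0, 0, 255]])

```text
clock: 5.9
position: [0.4841, 0.2087, 0.0317]
tool_rot: [3.141, -0.002, 0.441]
force: [-0.8, -1.2, 0.4]
grip_width: -0.0001
```

Run:
```python
from plan import *
st()
```

```text
t 5.9 pos [0.4841 0.2087 0.0317] D [-0.1398  0.1024  0.0317] rot [ 3.141e+00 -2.000e-03  4.410e-01] F [-0.8 -1.2  0.4] w -0.0001
```

Call:
carry_out(targets=[[2, 0, 0, 0, 0, 0, 255], [1, 0, 0, 0, 0, 0, 255], [1, 0, 0, 0, 0, 0, 255], [0, 0, 0, 0, 0, 0, 255]])

```text
clock: 6.23
position: [0.4843, 0.2113, 0.0307]
tool_rot: [3.141, 0.003, 0.445]
force: [-4.5, -6.6, 5.6]
grip_width: 0.0001
```

Call:
carry_out(targets=[[1, 0, 0, 0, 0, 0, 255], [1, 0, 0, 0, 0, 0, 255], [0, 0, 0, 0, 0, 0, 255]])

```text
clock: 6.48
position: [0.4846, 0.2114, 0.0305]
tool_rot: [3.14, 0.006, 0.445]
force: [-14.5, -9.0, 13.2]
grip_width: -0.0002
```

Run:
```python
from plan import *
t=tool(YAW,0)
rows([(toW([-.17,.10,.03]),t),(toW([-.22,.06,.2]),t),([.47,-.28,.27],t,41.5)],0)
```

```text
[[-31.8, 4.9, 0.7, 0.01, 0.06, -0.07, 0], [-10.0, 8.0, -34.0, 0.0, 0.0, 0.0, 0], [-10.0, 8.0, -34.0, 0.0, 0.0, 0.0, 0], [-10.0, 8.0, -34.0, 0.0, 0.0, 0.0, 0], [-10.0, 8.0, -34.0, 0.0, 0.0, 0.0, 0]]
[[-10.0, 8.0, -34.0, 0.0, 0.0, 0.0, 0], [-13.3, 35.5, -6.4, 0.0, 0.0, 0.0, 0], [-13.3, 35.5, -6.4, 0.0, 0.0, 0.0, 0], [-13.3, 35.5, -6.4, 0.0, 0.0, 0.0, 0], [-13.3, 35.5, -6.4, 0.0, 0.0, 0.0, 0]]
[[-13.3, 35.5, -6.4, 0.0, 0.0, 0.0, 0], [-13.3, 35.5, -6.4, 0.0, 0.0, 0.0, 0], [-13.3, 35.5, -6.4, 0.0, 0.0, 0.0, 0], [-13.3, 35.5, -6.4, 0.0, 0.0, 0.0, 0], [-13.3, 35.5, -6.4, 0.0, 0.0, 0.0, 0]]
[[-13.3, 35.5, -6.4, 0.0, 0.0, 0.0, 0], [-13.3, 35.5, -6.4, 0.0, 0.0, 0.0, 0]]
```

Call:
carry_out(targets=[[-32, 4, 0, 0, 0, 0, 255], [-10, 8, -34, 0, 0, 0, 255], [-10, 8, -34, 0, 0, 0, 255], [-10, 8, -34, 0, 0, 0, 255], [-10, 8, -34, 0, 0, 0, 255]])

```text
clock: 6.9
position: [0.4368, 0.1494, 0.1682]
tool_rot: [-3.142, 0.0, 0.446]
force: [0.3, -0.3, 0.7]
grip_width: 0.0
```

Call:
carry_out(targets=[[-10, 8, -34, 0, 0, 0, 255], [-13, 35, -6, 0, 0, 0, 0], [-13, 35, -6, 0, 0, 0, 0], [-13, 35, -6, 0, 0, 0, 0], [-13, 35, -6, 0, 0, 0, 0]])

```text
clock: 7.32
position: [0.4452, -0.0119, 0.2255]
tool_rot: [3.141, -0.001, 0.446]
force: [0.6, 0.1, -0.4]
grip_width: 0.0478
```

Call:
carry_out(targets=[[-13, 35, -6, 0, 0, 0, 0], [-13, 35, -6, 0, 0, 0, 0], [-13, 35, -6, 0, 0, 0, 0], [-13, 35, -6, 0, 0, 0, 0], [-13, 35, -6, 0, 0, 0, 0]])

```text
clock: 7.73
position: [0.462, -0.1979, 0.2553]
tool_rot: [3.141, -0.0, 0.446]
force: [0.5, 0.6, 0.9]
grip_width: 0.0855
```

Call:
carry_out(targets=[[-13, 35, -6, 0, 0, 0, 0], [-10, 30, -6, 0, 0, 0, 0], [0, 0, 0, 0, 0, 0, 0], [0, 0, 0, 0, 0, 0, 0]])

```text
clock: 8.07
position: [0.4693, -0.266, 0.2666]
tool_rot: [3.142, 0.0, 0.443]
force: [1.8, 1.3, 0.2]
grip_width: 0.0854
```

```bash
cat >> plan.py <<'E'
def beakers(name="wrist",save=None):
    s=bot.observe();f=bot.grab_frame(name)
    if name=="wrist":
        T=np.eye(4);T[:3,:3]=R.from_euler('xyz',s["tool_rot"]).as_matrix();T[:3,3]=s["position"];T=T@f["T_tool_cam"]
    else: T=f["cam_to_world"]
    if save: cv2.imwrite(save,f["color"][:,:,::-1])
    P=xyz(f,T);hsv=cv2.cvtColor(f["color"],cv2.COLOR_RGB2HSV)
    m=(hsv[...,1]<60)&(hsv[...,2]>110)&(P[...,2]>.07)&(P[...,2]<.084)&(toD(P)[...,0]<-.12)|False
    m=m&(toD(P)[...,1]<-.2)
    cs=cv2.findContours(m.astype(np.uint8),cv2.RETR_EXTERNAL,cv2.CHAIN_APPROX_NONE)[0];out=[]
    for c in cs:
        if len(c)<25: continue
        W=plane(f,T,c[:,0],.076)[:,:2].astype(np.float32);(x,y),r=cv2.minEnclosingCircle(W)
        out.append((x,y,r));print("beaker",round(x,4),round(y,4),"r",round(r,4),"uv",c[:,0].mean(0).round())
    return f,T,P
E
python3 - <<'E'
from plan import *
st()
beakers("side",None);print();f,T,P=beakers("wrist","pics/w1.png");print(f["T_tool_cam"].round(3),f["K"][0,0])
f=bot.grab_frame("side");P=xyz(f,f["cam_to_world"]);Q=toD(P);hsv=cv2.cvtColor(f["color"],cv2.COLOR_RGB2HSV)
br=(hsv[...,1]>100)&(P[...,2]>.026)&(P[...,2]<.046)&(abs(Q[...,0]+.13)<.1)&(abs(Q[...,1]-.1)<.12);print("bar",np.percentile(Q[br],[2,50,98],axis=0))
E
```

```text
t 8.07 pos [ 0.4693 -0.266   0.2666] D [-0.3607 -0.318   0.2666] rot [3.142 0.    0.443] F [1.8 1.3 0.2] w 0.0854
beaker 0.4054 -0.232 r 0.0388 uv [394. 224.]
beaker 0.5185 -0.2219 r 0.0392 uv [360. 217.]
beaker 0.4152 -0.3402 r 0.036 uv [404. 207.]
beaker 0.5321 -0.3301 r 0.0379 uv [371. 201.]
beaker -0.1798 -2.4251 r 0.043 uv [633.  65.]
beaker 0.1901 -2.4338 r 0.111 uv [568.  56.]
beaker 1.6125 -2.4244 r 0.0928 uv [356.  29.]

beaker 0.4168 -0.3468 r 0.034 uv [382. 292.]
beaker 0.4081 -0.2376 r 0.0336 uv [268. 253.]
beaker 0.5307 -0.3357 r 0.0334 uv [433. 175.]
beaker 0.5199 -0.2293 r 0.033 uv [313. 131.]
[[-0.001 -0.96  -0.281  0.07 ]
 [ 1.    -0.001 -0.001  0.   ]
 [ 0.    -0.281  0.96  -0.143]
 [ 0.     0.     0.     1.   ]] 397.18233285129406
bar [[-0.12842791  0.07852677  0.03041457]
 [-0.11930819  0.14051674  0.04166603]
 [-0.10905989  0.18783826  0.04581731]]
```

View pics/w1.png

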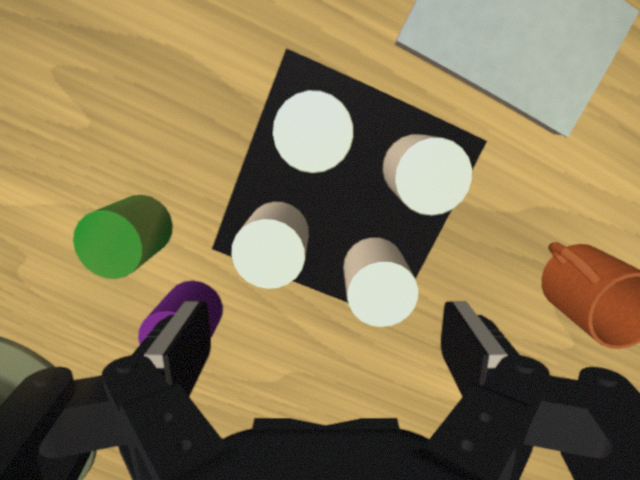

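Bar is now across the front, D x=-0.118 and y 0.078–0.188, so it's locked. The wrist picture shows four beakers on the mat: tops at (313,131), (433,175), (268,253) and (382,292). I'll pick the one at (0.520,−0.229) first.

Run:
```python
from plan import *
t=tool(YAW,0)
rows([([.5199,-.2293,.13],t,41),([.5199,-.2293,.03],t,34)],0)
```

```text
[[15.1, -2.3, 34.2, 0.0, 0.0, -0.01, 0], [15.1, -2.3, 34.2, 0.0, 0.0, -0.01, 0], [15.1, -2.3, 34.2, 0.0, 0.0, -0.01, 0], [15.1, -2.3, 34.2, 0.0, 0.0, -0.01, 0], [0.0, 0.0, 33.3, 0.0, 0.0, 0.0, 0]]
[[0.0, 0.0, 33.3, 0.0, 0.0, 0.0, 0], [0.0, 0.0, 33.3, 0.0, 0.0, 0.0, 0]]
```

Call:
carry_out(targets=[[15, -2.3, 34, 0, 0, 0, 0], [15, -2.3, 34, 0, 0, 0, 0], [15, -2.3, 34, 0, 0, 0, 0], [15, -2.3, 34, 0, 0, 0, 0], [0, 0, 0, 0, 0, 0, 0]])

```text
clock: 8.63
position: [0.5193, -0.2263, 0.1251]
tool_rot: [-3.135, 0.004, 0.45]
force: [-0.3, 0.6, -0.7]
grip_width: 0.0855
```

Run:
```python
from plan import *
t=tool(YAW,0);st();beakers("wrist")
rows([([.5199,-.2293,.03],t,34)],0)
```

```text
t 8.63 pos [ 0.5193 -0.2263  0.1251] D [-0.2984 -0.3042  0.1251] rot [-3.135  0.004  0.45 ] F [-0.3  0.6 -0.7] w 0.0855
beaker 0.45 -0.3304 r 0.0031 uv [426. 432.]
beaker 0.413 -0.2349 r 0.0323 uv [262. 404.]
beaker 0.5308 -0.3346 r 0.0344 uv [521. 308.]
beaker 0.5207 -0.2289 r 0.0335 uv [331. 258.]
[[0.1, 0.6, 32.7, -0.01, 0.01, -0.01, 0], [0.1, 0.6, 32.7, -0.01, 0.01, -0.01, 0], [0.1, 0.5, 32.7, -0.01, 0.01, -0.01, 0]]
```

Call:
carry_out(targets=[[0, 0.5, 32, 0, 0, 0, 0], [0, 0.5, 32, 0, 0, 0, 0], [0, 0.5, 28, 0, 0, 0, 0], [0, 0, 0, 0, 0, 0, 160], [0, 0, 0, 0, 0, 0, 160]], force=30)

```text
clock: 9.1
position: [0.5202, -0.2324, 0.0398]
tool_rot: [-3.141, 0.001, 0.445]
force: [2.6, -1.1, -1.3]
grip_width: 0.065
```

Call:
carry_out(targets=[[0, 0, 0, 0, 0, 0, 160], [0, 0, 0, 0, 0, 0, 160], [0, 0, -10, 0, 0, 0, 160], [0, 0, -20, 0, 0, 0, 160]])

```text
clock: 9.43
position: [0.5199, -0.2323, 0.0694]
tool_rot: [-3.141, 0.001, 0.445]
force: [-0.1, -0.1, -0.7]
grip_width: 0.0645
```

```bash
cat >> plan.py <<'E'
TIP=np.array([-.0148,0,.162]);E_=np.array([-np.sin(np.radians(35)),0,np.cos(np.radians(35))]);N_=np.array([np.cos(np.radians(35)),0,np.sin(np.radians(35))])
def pegp(y,along,below=0,dy=0): # TCP world for TCP 'along' beyond the tip on the axis
    return toW(TIP+[0,y+dy,0]+along*E_-below*N_)
TT=tool(YAW,np.radians(35))
E
python3 - <<'E'
from plan import *
t=tool(YAW,0);st()
p=bot.observe()["position"]
rows([([p[0],p[1],.2],t),(toW([-.16,-.147,.25]),TT),(pegp(-.147,.065,.004),TT,30)],160)
E
```

```text
t 9.43 pos [ 0.5199 -0.2323  0.0694] D [-0.3004 -0.3098  0.0694] rot [-3.141e+00  1.000e-03  4.450e-01] F [-0.1 -0.1 -0.7] w 0.0645
[[0.0, 0.0, -32.7, 0.0, 0.0, -0.02, 160], [0.0, 0.0, -32.7, 0.0, 0.0, -0.02, 160], [0.0, 0.0, -32.7, 0.0, 0.0, -0.02, 160], [0.0, 0.0, -32.7, 0.0, 0.0, -0.02, 160], [20.1, -23.3, -7.1, 0.0, 0.83, 0.0, 160]]
[[20.6, -23.3, -5.4, 0.0, 0.83, 0.0, 160], [21.0, -23.3, -3.6, 0.0, 0.83, 0.0, 160], [21.2, -23.3, -1.7, 0.0, 0.83, 0.0, 160], [21.3, -23.3, 0.2, 0.0, 0.83, 0.0, 160], [21.2, -23.3, 2.0, 0.0, 0.83, 0.0, 160]]
[[20.9, -23.3, 3.8, 0.0, 0.83, 0.0, 160], [16.1, 0.0, 22.6, 0.0, 0.0, 0.0, 160], [16.1, 0.0, 22.6, 0.0, 0.0, 0.0, 160], [16.1, 0.0, 22.6, 0.0, 0.0, 0.0, 160], [16.1, 0.0, 22.6, 0.0, 0.0, 0.0, 160]]
```

Call:
carry_out(targets=[[0, 0, -33, 0, 0, 0, 160], [0, 0, -33, 0, 0, 0, 160], [0, 0, -33, 0, 0, 0, 160], [0, 0, -33, 0, 0, 0, 160], [20, -23, -7, 0, 0.83, 0, 160]])

```text
clock: 9.85
position: [0.5303, -0.2064, 0.2146]
tool_rot: [3.135, -0.089, 0.443]
force: [1.1, 0.6, -2.2]
grip_width: 0.065
```

Call:
carry_out(targets=[[20.5, -23, -5, 0, 0.83, 0, 160], [21, -23, -3.5, 0, 0.83, 0, 160], [21, -23, -1.5, 0, 0.83, 0, 160], [21, -23, 0, 0, 0.83, 0, 160], [21, -23, 2, 0, 0.83, 0, 160]])

```text
clock: 10.27
position: [0.5692, -0.0555, 0.2453]
tool_rot: [3.138, -0.526, 0.446]
force: [1.9, 2.3, -1.8]
grip_width: 0.0644
```

Call:
carry_out(targets=[[21, -23, 4, 0, 0.83, 0, 160], [0, 0, 0, 0, 0, 0, 160], [0, 0, 0, 0, 0, 0, 160], [0, 0, 0, 0, 0, 0, 160]])

```text
clock: 10.6
position: [0.5775, -0.028, 0.2507]
tool_rot: [3.14, -0.608, 0.445]
force: [-0.4, 0.2, -0.9]
grip_width: 0.065
```

Run:
```python
from plan import *
st()
print(bot.observe()["qpos"].round(2))
rows([(pegp(-.147,.075,.004),TT,30)],160)
f,T,P=beakers("wrist","pics/w2.png")
a=cv2.imread("pics/w2.png");g=bot.grab_frame("side")["color"][100:400,150:500,::-1]
cv2.imwrite("pics/w2b.png",np.hstack([cv2.resize(a,(400,300)),cv2.resize(g,(350,300))]))
```

```text
t 10.6 pos [ 0.5775 -0.028   0.2507] D [-0.1593 -0.1513  0.2507] rot [ 3.14  -0.608  0.445] F [-0.4  0.2 -0.9] w 0.065
[ 0.65  0.31 -0.64  2.12 -0.45  0.26 -0.63]
[[15.9, -1.3, 20.1, 0.01, 0.01, -0.02, 160], [15.9, -1.2, 20.1, 0.01, 0.01, -0.02, 160], [15.9, -1.2, 20.1, 0.01, 0.01, -0.02, 160], [15.9, -1.1, 20.1, 0.01, 0.01, -0.02, 160]]
```

View pics/w2b.png

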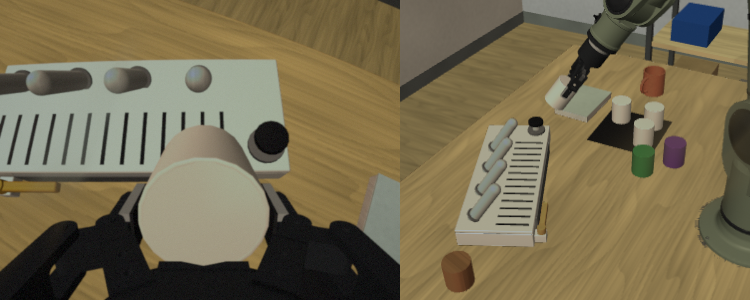

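The beaker is held by its closed end and already tilted. Peg 0's end shows at (199,78) in the left half, close to the beaker axis at about 205. I'll refine the peg positions from this view's depth.

Run:
```python
from plan import *
s=bot.observe();f=bot.grab_frame("wrist");T=np.eye(4);T[:3,:3]=R.from_euler('xyz',s["tool_rot"]).as_matrix();T[:3,3]=s["position"];T=T@f["T_tool_cam"]
P=xyz(f,T);Q=toD(P);v,u=np.mgrid[:480,:640]
for y in(-.15,-.05,.05,.15):
    m=(abs(Q[...,1]-y)<.03)&(Q[...,2]>.1)&(Q[...,2]<.2)&(Q[...,0]>-.05)&(Q[...,0]<.07)&(v<200)
    if m.sum()<50: continue
    q=Q[m];al=(q-TIP)@E_;pn=(q-TIP)@N_;k=(al<-.02)&(al>-.06)
    print(y,m.sum(),"along max",np.percentile(al,99).round(4),"perp max",np.percentile(pn,99).round(4),"z max",q[:,2].max().round(4),"y range",np.percentile(q[:,1],[1,99]).round(4),"y at top",q[pn>np.percentile(pn,95),1].mean().round(4))
d=(abs(Q[...,2]-.055)<.01)&(Q[...,0]>-.09)&(Q[...,0]<.09)&(Q[...,1]<.1);print("deck z",np.median(Q[d][:,2]))
```

```text
-0.15 1435 along max 0.0018 perp max 0.0127 z max 0.1655 y range [-0.1614 -0.132 ] y at top -0.1464
-0.05 2033 along max 0.0018 perp max 0.0129 z max 0.1657 y range [-0.0626 -0.0349] y at top -0.0511
0.05 2685 along max 0.0015 perp max 0.0134 z max 0.166 y range [0.0369 0.0622] y at top 0.0489
0.15 600 along max -0.0477 perp max 0.0135 z max 0.1235 y range [0.1364 0.1496] y at top 0.1477
deck z 0.055304704990931534
```

Call:
carry_out(targets=[[16, -1, 20, 0, 0, 0, 160], [16, -1, 20, 0, 0, 0, 160], [16, -1, 20, 0, 0, 0, 160], [16, -1, 20, 0, 0, 0, 160], [0, 0, 0, 0, 0, 0, 160]])

```text
clock: 11.17
position: [0.667, 0.0219, 0.2196]
tool_rot: [-3.141, -0.608, 0.447]
force: [-1.6, 0.6, -3.0]
grip_width: 0.0647
```

Run:
```python
from plan import *
st();p=toD(bot.observe()["position"])-TIP;print("along",p@E_,"perp",p@N_)
rows([(pegp(-.147,-.015,.005),TT,30),(pegp(-.147,-.025,.005),TT,3)],160)
```

```text
t 11.17 pos [0.667  0.0219 0.2196] D [-0.057  -0.1455  0.2196] rot [-3.141 -0.608  0.447] F [-1.6  0.6 -3. ] w 0.0647
along 0.07139149117771745 perp -0.0014693348339271683
[[-1.1, 0.4, 28.8, 0.01, 0.01, -0.01, 160], [-1.1, 0.5, 28.8, 0.01, 0.01, -0.01, 160], [-1.2, 0.5, 28.8, 0.01, 0.01, -0.01, 160], [0.0, 0.0, 2.5, 0.0, 0.0, 0.0, 160], [0.0, 0.0, 2.5, 0.0, 0.0, 0.0, 160]]
[[0.0, 0.0, 2.5, 0.0, 0.0, 0.0, 160], [0.0, 0.0, 2.5, 0.0, 0.0, 0.0, 160]]
```

Call:
carry_out(targets=[[-1, 0.5, 28, 0, 0, 0, 160], [-1, 0.5, 28, 0, 0, 0, 160], [-1, 0.5, 28, 0, 0, 0, 160], [0, 0, 3, 0, 0, 0, 160], [0, 0, 0, 0, 0, 0, 160]])

```text
clock: 11.58
position: [0.6893, 0.0326, 0.1737]
tool_rot: [-3.131, -0.603, 0.442]
force: [0.3, -0.2, -1.6]
grip_width: 0.0648
```

Call:
carry_out(targets=[[0, 0, 3, 0, 0, 0, 160], [0, 0, 3, 0, 0, 0, 160], [0, 0, 3, 0, 0, 0, 160], [0, 0, 0, 0, 0, 0, 160]])

```text
clock: 11.92
position: [0.6939, 0.0343, 0.1673]
tool_rot: [-3.131, -0.605, 0.442]
force: [-0.0, -1.1, -2.0]
grip_width: 0.0647
```

Run:
```python
from plan import *
st();p=toD(bot.observe()["position"])-TIP;print("along",p@E_,"perp",p@N_)
```

```text
t 11.92 pos [0.6939 0.0343 0.1673] D [-0.0273 -0.1462  0.1673] rot [-3.131 -0.605  0.442] F [-0.  -1.1 -2. ] w 0.0647
along 0.011572397105142358 perp -0.0072022415701851914
```

Call:
carry_out(targets=[[0, 0, 9, 0, 0, 0, 160], [0, 0, 9, 0, 0, 0, 160], [0, 0, 9, 0, 0, 0, 160], [0, 0, 3, 0, 0, 0, 160], [0, 0, 0, 0, 0, 0, 160]])

```text
clock: 12.33
position: [0.7091, 0.0422, 0.1423]
tool_rot: [-3.131, -0.604, 0.442]
force: [-0.7, 0.4, -0.5]
grip_width: 0.0646
```

Call:
carry_out(targets=[[0, 0, 3, 0, 0, 0, 160], [0, 0, 3, 0, 0, 0, 160], [0, 0, 3, 0, 0, 0, 160], [0, 0, 0, 0, 0, 0, 160]])

```text
clock: 12.67
position: [0.7138, 0.0443, 0.1349]
tool_rot: [-3.131, -0.605, 0.441]
force: [-0.4, 0.6, -1.6]
grip_width: 0.0646
```

Run:
```python
from plan import *
st();p=toD(bot.observe()["position"])-TIP;print("along",p@E_,"perp",p@N_)
```

```text
t 12.67 pos [0.7138 0.0443 0.1349] D [-0.005  -0.1459  0.1349] rot [-3.131 -0.605  0.441] F [-0.4  0.6 -1.6] w 0.0646
along -0.027771339416130254 perp -0.00753531274828593
```

Call:
carry_out(targets=[[0, 0, 2, 0, 0, 0, 160], [0, 0, 2, 0, 0, 0, 160], [0, 0, 1, 0, 0, 0, 160], [0, 0, 0, 0, 0, 0, 160]])

```text
clock: 13.0
position: [0.7161, 0.0452, 0.132]
tool_rot: [-3.131, -0.606, 0.441]
force: [-19.8, -4.9, 19.4]
grip_width: 0.0649
```

Call:
carry_out(targets=[[0, 0, 2, 0, 0, 0, 160], [0, 0, 1, 0, 0, 0, 160], [0, 0, 1, 0, 0, 0, 160], [0, 0, 0, 0, 0, 0, 160]])

```text
clock: 13.33
position: [0.7185, 0.0463, 0.1294]
tool_rot: [-3.131, -0.605, 0.442]
force: [-20.3, -3.5, 22.5]
grip_width: 0.0646
```

Call:
carry_out(targets=[[-2, 0, -1, 0, 0, 0, 160], [-2, 0, -1, 0, 0, 0, 160], [0, 0, 0, 0, 0, 0, 20], [0, 0, 0, 0, 0, 0, 0], [0, 0, 0, 0, 0, 0, 0]])

```text
clock: 13.75
position: [0.7154, 0.0443, 0.1284]
tool_rot: [-3.129, -0.602, 0.441]
force: [0.4, 0.3, -0.1]
grip_width: 0.0854
```

Call:
carry_out(targets=[[0, 0, -10, 0, 0, 0, 0], [0, 0, -20, 0, 0, 0, 0], [0, 0, -30, 0, 0, 0, 0], [0, 0, -35, 0, 0, 0, 0], [0, 0, -35, 0, 0, 0, 0]])

```text
clock: 14.17
position: [0.6478, 0.0108, 0.2367]
tool_rot: [-3.128, -0.601, 0.44]
force: [1.0, -0.5, 0.8]
grip_width: 0.0853
```

Run:
```python
from plan import *
st();p=toD(bot.observe()["position"])-TIP;print("along",p@E_,"perp",p@N_)
beakers("side")
a=bot.grab_frame("wrist")["color"][...,::-1];g=bot.grab_frame("side")["color"][100:400,150:500,::-1]
cv2.imwrite("pics/w3.png",np.hstack([cv2.resize(a,(400,300)),cv2.resize(g,(350,300))]))
t=tool(YAW,0)
rows([([.49,-.17,.22],t),([.4081,-.2376,.15],t)],0)
```

```text
t 14.17 pos [0.6478 0.0108 0.2367] D [-0.0791 -0.1471  0.2367] rot [-3.128 -0.601  0.44 ] F [ 1.  -0.5  0.8] w 0.0853
along 0.09805272081324032 perp -0.009798430641011597
beaker 0.4052 -0.2316 r 0.0392 uv [394. 224.]
beaker 0.416 -0.3398 r 0.0362 uv [404. 207.]
beaker 0.5307 -0.3285 r 0.0399 uv [371. 201.]
beaker -0.1805 -2.4235 r 0.042 uv [633.  65.]
beaker 0.1873 -2.4389 r 0.1139 uv [568.  55.]
beaker 1.5568 -2.4374 r 0.2073 uv [363.  30.]
[[-27.5, 13.5, -15.9, -0.01, -0.83, -0.01, 0], [-28.8, 13.4, -13.5, -0.01, -0.83, -0.01, 0], [-29.9, 13.4, -10.9, -0.01, -0.83, -0.01, 0], [-30.7, 13.4, -8.3, -0.01, -0.83, -0.01, 0], [-31.3, 13.4, -5.6, -0.01, -0.83, -0.01, 0]]
[[-31.7, 13.3, -2.8, -0.01, -0.83, -0.01, 0], [-31.8, 13.3, -0.1, -0.01, -0.83, -0.01, 0], [-25.8, 6.2, 17.5, 0.0, 0.0, 0.0, 0], [-25.8, 6.2, 17.5, 0.0, 0.0, 0.0, 0], [-25.8, 6.2, 17.5, 0.0, 0.0, 0.0, 0]]
[[-25.8, 6.2, 17.5, 0.0, 0.0, 0.0, 0]]
```

View pics/w3.png

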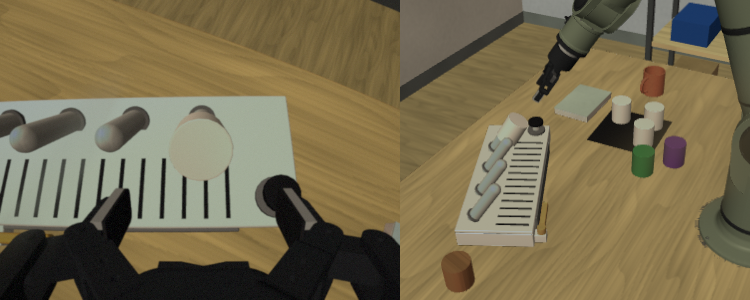

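Peg 0's beaker hangs seated at (200,148) in the left half, with the other three still on the mat. Next is the beaker at (0.410,−0.236).

Call:
carry_out(targets=[[-27, 13.5, -16, 0, -0.83, 0, 0], [-29, 13.5, -13.5, 0, -0.83, 0, 0], [-30, 13.5, -11, 0, -0.83, 0, 0], [-31, 13.5, -8, 0, -0.83, 0, 0], [-31, 13.5, -5.5, 0, -0.83, 0, 0]])

```text
clock: 14.73
position: [0.5345, -0.1191, 0.2225]
tool_rot: [-3.131, -0.163, 0.446]
force: [0.2, -0.0, 0.8]
grip_width: 0.0856
```

Call:
carry_out(targets=[[-32, 13, -3, 0, -0.83, 0, 0], [-32, 13, 0, 0, -0.83, 0, 0], [-26, 6, 17, 0, 0, 0, 0], [-26, 6, 17, 0, 0, 0, 0], [-26, 6, 17, 0, 0, 0, 0]])

```text
clock: 15.15
position: [0.4256, -0.2189, 0.1654]
tool_rot: [-3.131, 0.007, 0.45]
force: [1.1, -0.5, 0.0]
grip_width: 0.0855
```

Call:
carry_out(targets=[[-26, 6, 17, 0, 0, 0, 0], [0, 0, 0, 0, 0, 0, 0], [0, 0, 0, 0, 0, 0, 0]])

```text
clock: 15.4
position: [0.4043, -0.2358, 0.1488]
tool_rot: [-3.13, 0.008, 0.446]
force: [0.3, 0.4, 0.6]
grip_width: 0.0855
```

Run:
```python
from plan import *
t=tool(YAW,0);st();beakers("wrist")
rows([([.41,-.2365,.13],t,40),([.41,-.2365,.034],t,34)],0)
```

```text
t 15.4 pos [ 0.4043 -0.2358  0.1488] D [-0.4059 -0.2624  0.1488] rot [-3.13   0.008  0.446] F [0.3 0.4 0.6] w 0.0855
beaker 0.4165 -0.3463 r 0.0343 uv [504. 294.]
beaker 0.4077 -0.2376 r 0.0333 uv [332. 240.]
beaker 0.5293 -0.3349 r 0.034 uv [588. 121.]
[[3.7, 3.2, 19.3, -0.1, 0.06, -0.05, 0], [0.0, 0.0, 32.0, 0.0, 0.0, 0.0, 0], [0.0, 0.0, 32.0, 0.0, 0.0, 0.0, 0], [0.0, 0.0, 32.0, 0.0, 0.0, 0.0, 0]]
```

Call:
carry_out(targets=[[2, 3, 19, -0.1, 0.06, 0, 0], [0, 0, 32, 0, 0, 0, 0], [0, 0, 32, 0, 0, 0, 0], [0, 0, 32, 0, 0, 0, 0], [0, 0, 0, 0, 0, 0, 160]])

```text
clock: 15.87
position: [0.4075, -0.2353, 0.0307]
tool_rot: [-3.138, 0.003, 0.45]
force: [-1.9, 0.8, -1.0]
grip_width: 0.0756
```

Call:
carry_out(targets=[[0, 0, 0, 0, 0, 0, 160], [0, 0, 0, 0, 0, 0, 160], [0, 0, 0, 0, 0, 0, 160]])

```text
clock: 16.12
position: [0.4096, -0.2373, 0.0363]
tool_rot: [3.139, -0.002, 0.449]
force: [0.6, -0.9, -2.1]
grip_width: 0.0665
```

Run:
```python
from plan import *
t=tool(YAW,0);st()
p=bot.observe()["position"]
rows([([p[0],p[1],.2],t,34),(toW([-.16,-.0485,.25]),TT,34)],160)
```

```text
t 16.12 pos [ 0.4096 -0.2373  0.0363] D [-0.4018 -0.2661  0.0363] rot [ 3.139e+00 -2.000e-03  4.490e-01] F [ 0.6 -0.9 -2.1] w 0.0665
[[0.1, 0.1, -32.7, 0.0, 0.0, -0.01, 160], [0.0, 0.1, -32.7, 0.0, 0.0, -0.01, 160], [0.0, 0.0, -32.7, 0.0, 0.0, -0.01, 160], [0.0, 0.0, -32.7, 0.0, 0.0, -0.01, 160], [0.0, 0.0, -32.7, 0.0, 0.0, -0.01, 160]]
[[24.2, -21.8, -5.0, 0.0, 0.58, 0.0, 160], [24.4, -21.8, -3.5, 0.0, 0.58, 0.0, 160], [24.6, -21.8, -2.0, 0.0, 0.58, 0.0, 160], [24.7, -21.8, -0.5, 0.0, 0.58, 0.0, 160], [24.7, -21.8, 1.0, 0.0, 0.58, 0.0, 160]]
[[24.6, -21.8, 2.5, 0.0, 0.58, 0.0, 160], [24.4, -21.8, 4.0, 0.0, 0.58, 0.0, 160], [24.1, -21.8, 5.5, 0.0, 0.58, 0.0, 160], [23.7, -21.8, 6.9, 0.0, 0.58, 0.0, 160], [23.2, -21.8, 8.4, 0.0, 0.58, 0.0, 160]]
```

Call:
carry_out(targets=[[0, 0, -33, 0, 0, 0, 160], [0, 0, -33, 0, 0, 0, 160], [0, 0, -33, 0, 0, 0, 160], [0, 0, -33, 0, 0, 0, 160], [0, 0, -33, 0, 0, 0, 160]])

```text
clock: 16.53
position: [0.4082, -0.2369, 0.2026]
tool_rot: [3.14, -0.002, 0.448]
force: [0.8, -0.0, -1.3]
grip_width: 0.0663
```

Call:
carry_out(targets=[[24, -22, -5, 0, 0.58, 0, 160], [24, -22, -3.5, 0, 0.58, 0, 160], [24.5, -22, -2, 0, 0.58, 0, 160], [24.5, -22, -0.5, 0, 0.58, 0, 160], [24.5, -22, 1, 0, 0.58, 0, 160]])

```text
clock: 16.95
position: [0.4692, -0.0843, 0.2264]
tool_rot: [3.141, -0.309, 0.449]
force: [1.5, -0.5, -2.2]
grip_width: 0.0664
```

Call:
carry_out(targets=[[24.5, -22, 2.5, 0, 0.58, 0, 160], [24.5, -22, 4, 0, 0.58, 0, 160], [24, -22, 5.5, 0, 0.58, 0, 160], [24, -22, 7, 0, 0.58, 0, 160], [23, -22, 8.5, 0, 0.58, 0, 160]])

```text
clock: 17.37
position: [0.5294, 0.0647, 0.2507]
tool_rot: [3.141, -0.607, 0.45]
force: [2.2, 1.2, -1.8]
grip_width: 0.0665
```

Call:
carry_out(targets=[[0, 0, 0, 0, 0, 0, 160], [0, 0, 0, 0, 0, 0, 160], [0, 0, 0, 0, 0, 0, 160]])

```text
clock: 17.62
position: [0.5292, 0.0622, 0.2495]
tool_rot: [3.141, -0.603, 0.45]
force: [-0.5, -0.3, -2.0]
grip_width: 0.0667
```

Run:
```python
from plan import *
st()
rows([(pegp(-.0485,.07,.007),TT,25),(pegp(-.0485,-.02,.007),TT,13)],160)
```

```text
t 17.62 pos [0.5292 0.0622 0.2495] D [-0.1633 -0.0491  0.2495] rot [ 3.141 -0.603  0.45 ] F [-0.5 -0.3 -2. ] w 0.0667
[[13.0, -0.2, 17.3, 0.0, 0.01, 0.0, 160], [13.0, -0.2, 17.3, 0.0, 0.01, 0.0, 160], [13.0, -0.2, 17.3, 0.0, 0.01, 0.0, 160], [13.0, -0.1, 17.3, 0.0, 0.01, 0.0, 160], [12.9, -0.1, 17.4, 0.0, 0.01, 0.0, 160]]
[[0.0, 0.0, 12.9, 0.0, 0.0, 0.0, 160], [0.0, 0.0, 12.9, 0.0, 0.0, 0.0, 160], [0.0, 0.0, 12.9, 0.0, 0.0, 0.0, 160], [0.0, 0.0, 12.9, 0.0, 0.0, 0.0, 160], [0.0, 0.0, 12.9, 0.0, 0.0, 0.0, 160]]
[[0.0, 0.0, 12.9, 0.0, 0.0, 0.0, 160], [0.0, 0.0, 12.9, 0.0, 0.0, 0.0, 160]]
```

Call:
carry_out(targets=[[13, 0, 17, 0, 0, 0, 160], [13, 0, 17, 0, 0, 0, 160], [13, 0, 17, 0, 0, 0, 160], [13, 0, 17, 0, 0, 0, 160], [13, 0, 17, 0, 0, 0, 160]])

```text
clock: 18.03
position: [0.6219, 0.1061, 0.2154]
tool_rot: [3.14, -0.602, 0.449]
force: [0.4, -0.3, -2.0]
grip_width: 0.0665
```

Call:
carry_out(targets=[[0, 0, 12, 0, 0, 0, 160], [0, 0, 12, 0, 0, 0, 160], [0, 0, 12, 0, 0, 0, 160], [0, 0, 12, 0, 0, 0, 160], [0, 0, 12, 0, 0, 0, 160]])

```text
clock: 18.45
position: [0.6564, 0.1196, 0.1739]
tool_rot: [-3.136, -0.586, 0.448]
force: [1.1, -1.1, -2.1]
grip_width: 0.0665
```

Call:
carry_out(targets=[[0, 0, 10, 0, 0, 0, 160], [0, 0, 10, 0, 0, 0, 160], [0, 0, 3, 0, 0, 0, 160], [0, 0, 0, 0, 0, 0, 160]])

```text
clock: 18.78
position: [0.6694, 0.1255, 0.1584]
tool_rot: [-3.132, -0.576, 0.449]
force: [-0.2, 0.0, -1.4]
grip_width: 0.0663
```

Run:
```python
from plan import *
st();p=toD(bot.observe()["position"])-TIP;print("along",p@E_,"perp",p@N_)
```

```text
t 18.78 pos [0.6694 0.1255 0.1584] D [-0.0095 -0.0534  0.1584] rot [-3.132 -0.576  0.449] F [-0.2  0.  -1.4] w 0.0663
along -0.006017845031219911 perp 0.002302271690669495
```

Run:
```python
from plan import *
print(bot.observe()["qpos"].round(3))
rows([(pegp(-.0485,-.007,.006),TT,3),(pegp(-.0485,-.03,.006),TT,5)],160)
```

```text
[-0.222  0.529  0.024  2.002 -1.263  0.162 -0.109]
[[-2.1, -1.2, 0.3, -0.02, 0.08, -0.01, 160], [-2.1, -1.2, 0.3, -0.02, 0.08, -0.01, 160], [-2.1, -1.2, 0.3, -0.02, 0.08, -0.01, 160], [-2.1, -1.2, 0.3, -0.02, 0.08, -0.01, 160], [0.0, 0.0, 4.6, 0.0, 0.0, 0.0, 160]]
[[0.0, 0.0, 4.6, 0.0, 0.0, 0.0, 160], [0.0, 0.0, 4.6, 0.0, 0.0, 0.0, 160], [0.0, 0.0, 4.6, 0.0, 0.0, 0.0, 160], [0.0, 0.0, 4.6, 0.0, 0.0, 0.0, 160]]
```

Run:
```python
from plan import *
T2=tool(YAW,np.radians(25))
rows([(pegp(-.0485,-.006,.003),T2,2)],160)
```

```text
[[-1.3, -1.2, 0.1, -0.02, -0.33, 0.0, 160], [-1.3, -1.2, 0.1, -0.02, -0.33, 0.0, 160], [-1.3, -1.2, 0.1, -0.02, -0.33, 0.0, 160], [-1.3, -1.2, 0.2, -0.02, -0.33, 0.0, 160]]
```

Call:
carry_out(targets=[[-1.3, -1.2, 0, 0, -0.33, 0, 160], [-1.3, -1.2, 0, 0, -0.33, 0, 160], [-1.3, -1.2, 0, 0, -0.33, 0, 160], [-1.3, -1.2, 0, 0, -0.33, 0, 160], [0, 0, 0, 0, 0, 0, 160]])

```text
clock: 19.2
position: [0.6635, 0.129, 0.1571]
tool_rot: [-3.134, -0.44, 0.453]
force: [-0.7, 0.4, -1.7]
grip_width: 0.0665
```

```bash
cat >> plan.py <<'E'
def pst(y):
    st();s=bot.observe();p=toD(s["position"])-TIP;print("along",(p@E_).round(4),"perp",(p@N_).round(4),"dy",(p[1]-y).round(4),"tilt",np.degrees(-s["tool_rot"][1]).round(1),"q",s["qpos"].round(2))
E
python3 - <<'E'
from plan import *
pst(-.0485)
T2=tool(YAW,np.radians(25))
rows([(pegp(-.0485,-.03,.003),T2,6)],160)
E
```

```text
t 19.2 pos [0.6635 0.129  0.1571] D [-0.0133 -0.0477  0.1571] rot [-3.134 -0.44   0.453] F [-0.7  0.4 -1.7] w 0.0665
along -0.0049 perp -0.0016 dy 0.0008 tilt 25.2 q [-0.54  0.58  0.43  1.93 -0.98  0.41 -0.47]
[[0.6, 0.2, 5.0, -0.02, -0.01, 0.0, 160], [0.6, 0.2, 5.0, -0.02, -0.01, 0.0, 160], [0.6, 0.2, 5.0, -0.02, -0.01, 0.0, 160], [0.6, 0.2, 5.0, -0.02, -0.01, 0.0, 160], [0.6, 0.2, 5.0, -0.02, -0.01, 0.0, 160]]
```

Call:
carry_out(targets=[[0.5, 0, 5, 0, 0, 0, 160], [0.5, 0, 5, 0, 0, 0, 160], [0.5, 0, 5, 0, 0, 0, 160], [0.5, 0, 5, 0, 0, 0, 160], [0.5, 0, 5, 0, 0, 0, 160]])

```text
clock: 19.62
position: [0.675, 0.133, 0.1343]
tool_rot: [-3.132, -0.441, 0.449]
force: [-0.1, -0.6, -1.6]
grip_width: 0.0663
```

Call:
carry_out(targets=[[0.3, 0, 2, 0, 0, 0, 160], [0.3, 0, 2, 0, 0, 0, 160], [0.3, 0, 2, 0, 0, 0, 160], [0, 0, 0, 0, 0, 0, 160]])

```text
clock: 19.95
position: [0.6779, 0.135, 0.1296]
tool_rot: [-3.133, -0.441, 0.451]
force: [-0.4, 0.0, -2.4]
grip_width: 0.0666
```

Run:
```python
from plan import *
pst(-.0485)
```

```text
t 19.95 pos [0.6779 0.135  0.1296] D [ 0.0023 -0.0486  0.1296] rot [-3.133 -0.441  0.451] F [-0.4  0.  -2.4] w 0.0666
along -0.0363 perp -0.0046 dy -0.0001 tilt 25.3 q [-0.49  0.63  0.37  1.9  -1.03  0.37 -0.43]
```

Call:
carry_out(targets=[[0.3, 0, 2, 0, 0, 0, 160], [0.3, 0, 2, 0, 0, 0, 160], [0, 0, 0, 0, 0, 0, 160]])

```text
clock: 20.2
position: [0.6795, 0.1357, 0.1279]
tool_rot: [-3.132, -0.442, 0.45]
force: [-24.3, -5.6, 28.5]
grip_width: 0.0665
```

Call:
carry_out(targets=[[0.3, 0, 2, 0, 0, 0, 160], [0.3, 0, 1, 0, 0, 0, 160], [0, 0, 0, 0, 0, 0, 160]])

```text
clock: 20.45
position: [0.6812, 0.1366, 0.1261]
tool_rot: [-3.132, -0.443, 0.45]
force: [-27.9, -6.9, 37.1]
grip_width: 0.0665
```

Call:
carry_out(targets=[[-2, 0, -1.5, 0, 0, 0, 160], [-2, 0, -1, 0, 0, 0, 160], [0, 0, 0, 0, 0, 0, 40], [0, 0, 0, 0, 0, 0, 30], [0, 0, 0, 0, 0, 0, 30]])

```text
clock: 20.87
position: [0.6774, 0.1348, 0.1246]
tool_rot: [-3.133, -0.441, 0.451]
force: [0.9, -0.1, -0.1]
grip_width: 0.0752
```

Call:
carry_out(targets=[[-1, 0, -8, 0, 0, 0, 20], [-2, 0, -15, 0, 0, 0, 20], [-3, 0, -25, 0, 0, 0, 20], [-3, 0, -30, 0, 0, 0, 0], [-3, 0, -30, 0, 0, 0, 0]])

```text
clock: 21.28
position: [0.6253, 0.1084, 0.2179]
tool_rot: [-3.132, -0.44, 0.45]
force: [0.7, 0.6, 0.8]
grip_width: 0.0855
```

Run:
```python
from plan import *
pst(-.0485)
beakers("side")
a=bot.grab_frame("wrist")["color"][...,::-1];g=bot.grab_frame("side")["color"][100:400,150:500,::-1]
cv2.imwrite("pics/w4.png",np.hstack([cv2.resize(a,(400,300)),cv2.resize(g,(350,300))]))
t=tool(YAW,-.21)
rows([([.5,-.2,.22],tool(YAW,.0)),([.52,-.33,.16],t)],0)
```

```text
t 21.28 pos [0.6253 0.1084 0.2179] D [-0.0566 -0.0495  0.2179] rot [-3.132 -0.44   0.45 ] F [0.7 0.6 0.8] w 0.0855
along 0.0698 perp -0.0022 dy -0.001 tilt 25.2 q [-0.63  0.44  0.56  1.98 -0.85  0.49 -0.57]
beaker 0.416 -0.3398 r 0.0362 uv [404. 207.]
beaker 0.5313 -0.3302 r 0.038 uv [371. 201.]
beaker -0.1822 -2.436 r 0.0481 uv [633.  65.]
beaker 0.1931 -2.4307 r 0.1087 uv [567.  55.]
beaker 1.517 -2.4215 r 0.0748 uv [369.  30.]
beaker 1.6902 -2.4209 r 0.1096 uv [346.  28.]
[[-24.9, 24.7, -12.1, -0.01, -0.47, 0.0, 0], [-25.5, 24.7, -10.9, -0.01, -0.47, 0.0, 0], [-26.0, 24.7, -9.6, -0.01, -0.47, 0.0, 0], [-26.4, 24.7, -8.3, -0.01, -0.47, 0.0, 0], [-26.8, 24.7, -6.9, -0.01, -0.47, 0.0, 0]]
[[-27.1, 24.7, -5.6, -0.01, -0.47, 0.0, 0], [-27.3, 24.7, -4.2, -0.01, -0.47, 0.0, 0], [-27.5, 24.7, -2.8, -0.01, -0.47, 0.0, 0], [-27.6, 24.7, -1.4, -0.01, -0.47, 0.0, 0], [-9.7, 31.4, 15.0, 0.0, -0.5, 0.0, 0]]
[[-8.9, 31.4, 15.5, 0.0, -0.5, 0.0, 0], [-8.1, 31.4, 15.9, 0.0, -0.5, 0.0, 0], [-7.2, 31.4, 16.3, 0.0, -0.5, 0.0, 0]]
```

View pics/w4.png

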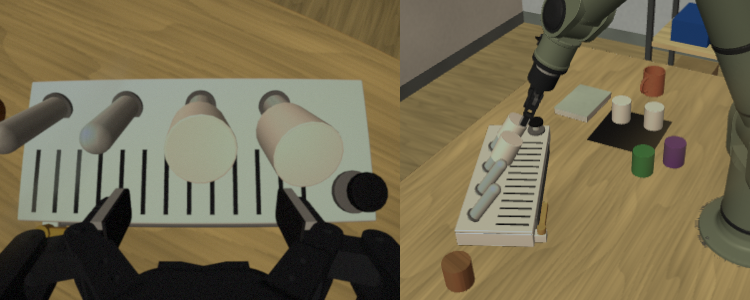

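Both beakers hang (closed ends at (201,148) and (302,152) in the left half). Two are left on the mat. To stay clear of joint limits I'll grasp the next ones with the tool leaning back 12°.

Call:
carry_out(targets=[[-25, 25, -12, 0, -0.47, 0, 0], [-25.5, 25, -11, 0, -0.47, 0, 0], [-26, 25, -9.5, 0, -0.47, 0, 0], [-26.5, 25, -8, 0, -0.47, 0, 0], [-27, 25, -7, 0, -0.47, 0, 0]])

```text
clock: 21.85
position: [0.5557, -0.0653, 0.2169]
tool_rot: [-3.133, -0.192, 0.453]
force: [1.3, -0.3, 0.3]
grip_width: 0.0854
```

Call:
carry_out(targets=[[-27, 25, -5.5, 0, -0.47, 0, 0], [-27, 25, -4, 0, -0.47, 0, 0], [-27.5, 25, -3, 0, -0.47, 0, 0], [-27.5, 25, -1.5, 0, -0.47, 0, 0], [-10, 31, 15, 0, -0.5, 0, 0]])

```text
clock: 22.27
position: [0.5043, -0.2371, 0.2037]
tool_rot: [-3.134, 0.055, 0.453]
force: [0.3, 0.3, 1.6]
grip_width: 0.0853
```

Call:
carry_out(targets=[[-9, 31, 15.5, 0, -0.5, 0, 0], [-8, 31, 16, 0, -0.5, 0, 0], [-7, 31, 16, 0, -0.5, 0, 0], [0, 0, 0, 0, 0, 0, 0], [0, 0, 0, 0, 0, 0, 0]])

```text
clock: 22.68
position: [0.5201, -0.3311, 0.1541]
tool_rot: [-3.132, 0.215, 0.456]
force: [0.8, 0.7, 0.1]
grip_width: 0.0853
```

```bash
cat >> plan.py <<'E'
def Gt(g,t): return np.asarray(g)+.019*tool(YAW,t).apply([0,0,1])   # TCP from grasp point (world)
def pegG(y,along,below,t): return Gt(pegp(y,along,below),t)
E
python3 - <<'E'
from plan import *
st();print(bot.observe()["qpos"].round(2));beakers("wrist")
t=tool(YAW,-.21)
for c in([.530,-.3353],[.4166,-.3466]):
  rows([(Gt([*c,.14],-.21),t,40),(Gt([*c,.055],-.21),t,33)],0)
E
```

```text
t 22.68 pos [ 0.5201 -0.3311  0.1541] D [-0.3434 -0.3988  0.1541] rot [-3.132  0.215  0.456] F [0.8 0.7 0.1] w 0.0853
[-0.07  0.82  0.78  1.61 -0.42  1.06 -0.32]
beaker 0.4189 -0.347 r 0.0351 uv [283. 342.]
beaker 0.5314 -0.336 r 0.0336 uv [343. 201.]
[[9.5, 9.0, 32.6, -0.08, 0.03, 0.03, 0], [5.9, 0.0, 27.7, 0.0, 0.0, 0.0, 0], [5.9, 0.0, 27.7, 0.0, 0.0, 0.0, 0], [5.9, 0.0, 27.7, 0.0, 0.0, 0.0, 0]]
[[-31.6, -10.2, 18.5, -0.03, 0.01, 0.01, 0], [-31.6, -10.2, 18.4, -0.03, 0.01, 0.01, 0], [-31.7, -10.2, 18.4, -0.03, 0.01, 0.01, 0], [5.9, 0.0, 27.7, 0.0, 0.0, 0.0, 0], [5.9, 0.0, 27.7, 0.0, 0.0, 0.0, 0]]
[[5.9, 0.0, 27.7, 0.0, 0.0, 0.0, 0]]
```

Call:
carry_out(targets=[[10, 9, 32, 0, 0, 0, 0], [6, 0, 28, 0, 0, 0, 0], [6, 0, 28, 0, 0, 0, 0], [6, 0, 28, 0, 0, 0, 0], [0, 0, 0, 0, 0, 0, 0]])

```text
clock: 23.15
position: [0.5256, -0.3335, 0.0334]
tool_rot: [-3.128, 0.213, 0.458]
force: [0.5, 1.2, -0.9]
grip_width: 0.085
```

Call:
carry_out(targets=[[0, 0, 0, 0, 0, 0, 160], [0, 0, 0, 0, 0, 0, 160], [0, 0, 0, 0, 0, 0, 160], [0, 0, 0, 0, 0, 0, 160]])

```text
clock: 23.48
position: [0.5282, -0.3365, 0.0395]
tool_rot: [-3.135, 0.209, 0.456]
force: [-0.2, 3.4, 11.8]
grip_width: 0.0654
```

Run:
```python
from plan import *
st()
s=bot.observe();p=s["position"];g=p-R.from_euler('xyz',s["tool_rot"]).apply([0,0,.019]);print("G",g)
t=tool(YAW,.40)
rows([([p[0],p[1],.19],tool(YAW,-.21),36),(toW([-.2,-.0,.25]),tool(YAW,.2),36),(pegG(.051,.085,.005,.4)+toW([-.03,0,0])-toW([0,0,0]),t,30)],160)
```

```text
t 23.48 pos [ 0.5282 -0.3365  0.0395] D [-0.3385 -0.4072  0.0395] rot [-3.135  0.209  0.456] F [-0.2  3.4 11.8] w 0.0654
G [ 0.53178033 -0.33486323  0.05806969]
[[-6.3, -0.2, -29.4, -0.01, 0.0, 0.01, 160], [-6.3, -0.1, -29.4, -0.01, 0.0, 0.01, 160], [-6.3, -0.1, -29.4, -0.01, 0.0, 0.01, 160], [-6.3, -0.1, -29.4, -0.01, 0.0, 0.01, 160], [-6.3, 0.0, -29.4, -0.01, 0.0, 0.01, 160]]
[[9.5, -31.3, -6.7, 0.0, 0.3, 0.0, 160], [9.7, -31.3, -6.4, 0.0, 0.3, 0.0, 160], [9.9, -31.3, -6.1, 0.0, 0.3, 0.0, 160], [10.1, -31.3, -5.8, 0.0, 0.3, 0.0, 160], [10.2, -31.3, -5.5, 0.0, 0.3, 0.0, 160]]
[[10.4, -31.3, -5.2, 0.0, 0.3, 0.0, 160], [10.6, -31.3, -4.8, 0.0, 0.3, 0.0, 160], [10.7, -31.3, -4.5, 0.0, 0.3, 0.0, 160], [10.8, -31.3, -4.2, 0.0, 0.3, 0.0, 160], [11.0, -31.3, -3.8, 0.0, 0.3, 0.0, 160]]
[[11.1, -31.3, -3.5, 0.0, 0.3, 0.0, 160], [11.2, -31.3, -3.1, 0.0, 0.3, 0.0, 160], [11.3, -31.3, -2.8, 0.0, 0.3, 0.0, 160], [20.0, -10.2, 12.0, 0.0, 0.38, 0.0, 160], [19.5, -10.2, 12.7, 0.0, 0.38, 0.0, 160]]
[[19.0, -10.2, 13.5, 0.0, 0.38, 0.0, 160], [18.4, -10.2, 14.3, 0.0, 0.38, 0.0, 160], [17.8, -10.2, 15.0, 0.0, 0.38, 0.0, 160]]
```

Call:
carry_out(targets=[[-6, 0, -29, 0, 0, 0, 160], [-6, 0, -29, 0, 0, 0, 160], [-6, 0, -29, 0, 0, 0, 160], [-6, 0, -29, 0, 0, 0, 160], [-6, 0, -29, 0, 0, 0, 160]])

```text
clock: 23.9
position: [0.5286, -0.3368, 0.1881]
tool_rot: [-3.134, 0.21, 0.456]
force: [0.1, 1.0, -1.9]
grip_width: 0.0654
```

Call:
carry_out(targets=[[9.5, -31, -7, 0, 0.3, 0, 160], [9.5, -31, -6.5, 0, 0.3, 0, 160], [10, -31, -6, 0, 0.3, 0, 160], [10, -31, -6, 0, 0.3, 0, 160], [10, -31, -5.5, 0, 0.3, 0, 160]])

```text
clock: 24.32
position: [0.5081, -0.1729, 0.2112]
tool_rot: [-3.134, 0.051, 0.455]
force: [1.7, -0.1, -1.3]
grip_width: 0.0656
```

Call:
carry_out(targets=[[10.5, -31, -5, 0, 0.3, 0, 160], [10.5, -31, -5, 0, 0.3, 0, 160], [10.5, -31, -4.5, 0, 0.3, 0, 160], [11, -31, -4, 0, 0.3, 0, 160], [11, -31, -4, 0, 0.3, 0, 160]])

```text
clock: 24.73
position: [0.4879, -0.0105, 0.2352]
tool_rot: [-3.132, -0.106, 0.453]
force: [1.2, -0.7, -1.2]
grip_width: 0.0655
```

Call:
carry_out(targets=[[11, -31, -3.5, 0, 0.3, 0, 160], [11, -31, -3, 0, 0.3, 0, 160], [11, -31, -3, 0, 0.3, 0, 160], [0, 0, 0, 0, 0, 0, 160], [0, 0, 0, 0, 0, 0, 160]])

```text
clock: 25.15
position: [0.4753, 0.0875, 0.2497]
tool_rot: [-3.131, -0.199, 0.457]
force: [-0.5, 0.1, -1.7]
grip_width: 0.0653
```

Run:
```python
from plan import *
pst(.051)
t=tool(YAW,.40)
rows([(pegG(.051,.07,.006,.4)+toW([-.03,0,.0])-toW([0,0,0]),t,30),(pegG(.051,.07,.006,.4),t,20),(pegG(.051,.0,.006,.4),t,10)],160)
```

```text
t 25.15 pos [0.4753 0.0875 0.2497] D [-0.2007 -0.0027  0.2497] rot [-3.131 -0.199  0.457] F [-0.5  0.1 -1.7] w 0.0653
along 0.1785 perp -0.102 dy -0.0537 tilt 11.4 q [-1.02  0.26  0.91  2.12 -0.43  0.71 -0.96]
[[21.2, -10.5, 14.8, -0.02, 0.38, 0.01, 160], [20.6, -10.6, 15.7, -0.02, 0.38, 0.01, 160], [19.9, -10.6, 16.5, -0.02, 0.38, 0.01, 160], [19.2, -10.6, 17.2, -0.02, 0.38, 0.01, 160], [18.5, -10.7, 18.0, -0.02, 0.38, 0.01, 160]]
[[13.8, 0.0, 5.8, 0.0, 0.0, 0.0, 160], [13.8, 0.0, 5.8, 0.0, 0.0, 0.0, 160], [2.1, 0.0, 9.8, 0.0, 0.0, 0.0, 160], [2.1, 0.0, 9.8, 0.0, 0.0, 0.0, 160], [2.1, 0.0, 9.8, 0.0, 0.0, 0.0, 160]]
[[2.1, 0.0, 9.8, 0.0, 0.0, 0.0, 160], [2.1, 0.0, 9.8, 0.0, 0.0, 0.0, 160], [2.1, 0.0, 9.8, 0.0, 0.0, 0.0, 160], [2.1, 0.0, 9.8, 0.0, 0.0, 0.0, 160]]
```

Call:
carry_out(targets=[[21, -10.5, 15, 0, 0.38, 0, 160], [20.5, -10.5, 16, 0, 0.38, 0, 160], [20, -10.5, 16.5, 0, 0.38, 0, 160], [19, -10.5, 17, 0, 0.38, 0, 160], [18.5, -10.5, 18, 0, 0.38, 0, 160]])

```text
clock: 25.57
position: [0.5598, 0.1842, 0.1968]
tool_rot: [-3.133, -0.398, 0.449]
force: [1.5, 0.1, -1.6]
grip_width: 0.0655
```

Call:
carry_out(targets=[[14, 0, 6, 0, 0, 0, 160], [14, 0, 6, 0, 0, 0, 160], [0, 0, 0, 0, 0, 0, 160], [0, 0, 0, 0, 0, 0, 160]])

```text
clock: 25.9
position: [0.5866, 0.1967, 0.1966]
tool_rot: [-3.133, -0.396, 0.45]
force: [-0.6, -0.8, -1.2]
grip_width: 0.0649
```

Run:
```python
from plan import *
pst(.051)
t=tool(YAW,.40)
rows([(pegG(.051,.0,.006,.4),t,9)],160)
```

```text
t 25.9 pos [0.5866 0.1967 0.1966] D [-0.0529  0.0469  0.1966] rot [-3.133 -0.396  0.45 ] F [-0.6 -0.8 -1.2] w 0.0649
along 0.0502 perp -0.0113 dy -0.0041 tilt 22.7 q [-0.86  0.47  0.61  2.02 -0.79  0.44 -0.8 ]
[[2.0, -0.5, 8.4, -0.01, 0.0, 0.0, 160], [2.0, -0.5, 8.4, -0.01, 0.0, 0.0, 160], [2.0, -0.5, 8.4, -0.01, 0.0, 0.0, 160], [2.0, -0.5, 8.4, -0.01, 0.0, 0.0, 160], [2.0, -0.5, 8.4, -0.01, 0.0, 0.0, 160]]
[[2.0, -0.5, 8.4, -0.01, 0.0, 0.0, 160], [2.0, -0.5, 8.4, -0.01, 0.0, 0.0, 160], [2.0, -0.5, 8.4, -0.01, 0.0, 0.0, 160]]
```

Call:
carry_out(targets=[[2, -2, 8, 0, 0, 0, 160], [2, -2, 8, 0, 0, 0, 160], [2, 0, 8.5, 0, 0, 0, 160], [2, 0, 8.5, 0, 0, 0, 160], [2, 0, 8.5, 0, 0, 0, 160]])

```text
clock: 26.32
position: [0.607, 0.2131, 0.161]
tool_rot: [-3.133, -0.395, 0.451]
force: [-0.2, 0.5, -2.3]
grip_width: 0.0655
```

Call:
carry_out(targets=[[2, 0, 8.5, 0, 0, 0, 160], [2, 0, 8.5, 0, 0, 0, 160], [1.5, 0, 6, 0, 0, 0, 160], [0, 0, 0, 0, 0, 0, 160]])

```text
clock: 26.65
position: [0.6194, 0.2193, 0.1415]
tool_rot: [-3.133, -0.395, 0.451]
force: [0.2, 0.2, -1.3]
grip_width: 0.0653
```

Run:
```python
from plan import *
pst(.051)
t=tool(YAW,.40)
rows([(pegG(.051,-.013,.006,.4),t,2.5)],160)
```

```text
t 26.65 pos [0.6194 0.2193 0.1415] D [-0.0135  0.0528  0.1415] rot [-3.133 -0.395  0.451] F [ 0.2  0.2 -1.3] w 0.0653
along -0.0175 perp -0.0107 dy 0.0018 tilt 22.6 q [-0.76  0.59  0.48  1.96 -0.9   0.37 -0.72]
[[0.6, 0.3, 2.3, -0.01, 0.01, 0.0, 160], [0.6, 0.3, 2.3, -0.01, 0.01, 0.0, 160], [0.6, 0.3, 2.3, -0.01, 0.01, 0.0, 160], [0.6, 0.3, 2.3, -0.01, 0.01, 0.0, 160], [0.6, 0.3, 2.3, -0.01, 0.01, 0.0, 160]]
[[0.6, 0.3, 2.3, -0.01, 0.01, 0.0, 160]]
```

Call:
carry_out(targets=[[0.6, 0.3, 2.5, 0, 0, 0, 160], [0.6, 0.3, 2.5, 0, 0, 0, 160], [0.6, 0.3, 2.5, 0, 0, 0, 160], [0.6, 0.3, 2.5, 0, 0, 0, 160], [0, 0, 0, 0, 0, 0, 160]])

```text
clock: 27.07
position: [0.6252, 0.221, 0.1343]
tool_rot: [-3.133, -0.396, 0.451]
force: [-0.6, 0.2, -1.9]
grip_width: 0.0655
```

Call:
carry_out(targets=[[0.6, 0, 2.5, 0, 0, 0, 160], [0.6, 0, 2, 0, 0, 0, 160], [0, 0, 0, 0, 0, 0, 160]])

```text
clock: 27.32
position: [0.6277, 0.2222, 0.1308]
tool_rot: [-3.133, -0.396, 0.451]
force: [-3.4, -1.3, 4.6]
grip_width: 0.0653
```

Call:
carry_out(targets=[[0.6, 0, 2, 0, 0, 0, 160], [0.3, 0, 1, 0, 0, 0, 160], [0, 0, 0, 0, 0, 0, 160]])

```text
clock: 27.57
position: [0.6294, 0.223, 0.1294]
tool_rot: [-3.132, -0.397, 0.451]
force: [-15.6, -4.9, 22.7]
grip_width: 0.065
```

Seated contact felt. Release, retreat and move towards the last beaker.

Call:
carry_out(targets=[[-2, 0, -1, 0, 0, 0, 160], [-1, 0, 0, 0, 0, 0, 160], [0, 0, 0, 0, 0, 0, 40], [0, 0, 0, 0, 0, 0, 30], [0, 0, 0, 0, 0, 0, 30]])

```text
clock: 27.98
position: [0.6267, 0.2217, 0.1281]
tool_rot: [-3.133, -0.396, 0.451]
force: [0.9, 1.0, 0.0]
grip_width: 0.075
```

Call:
carry_out(targets=[[-2, 0, -8, 0, 0, 0, 20], [-3, 0, -15, 0, 0, 0, 20], [-5, 0, -25, 0, 0, 0, 20], [-6, 0, -30, 0, 0, 0, 0], [-6, 0, -30, 0, 0, 0, 0]])

```text
clock: 28.4
position: [0.5702, 0.1929, 0.2201]
tool_rot: [-3.133, -0.395, 0.45]
force: [-0.4, -0.2, 1.4]
grip_width: 0.0852
```

Run:
```python
from plan import *
pst(.051)
beakers("side")
a=bot.grab_frame("wrist")["color"][...,::-1];g=bot.grab_frame("side")["color"][100:400,150:500,::-1]
cv2.imwrite("pics/w5.png",np.hstack([cv2.resize(a,(400,300)),cv2.resize(g,(350,300))]))
rows([([.46,-.1,.22],tool(YAW,.0),37),(Gt([.4175,-.3465,.14],-.21),tool(YAW,-.21),37)],0)
```

```text
t 28.4 pos [0.5702 0.1929 0.2201] D [-0.0693  0.0505  0.2201] rot [-3.133 -0.395  0.45 ] F [-0.4 -0.2  1.4] w 0.0852
along 0.0788 perp -0.0113 dy -0.0005 tilt 22.6 q [-0.94  0.42  0.69  2.04 -0.73  0.47 -0.85]
beaker 0.416 -0.3398 r 0.0362 uv [404. 208.]
beaker -0.1797 -2.4269 r 0.0411 uv [633.  65.]
beaker 0.1877 -2.4337 r 0.1086 uv [569.  56.]
beaker 1.3997 -2.4293 r 0.0577 uv [385.  32.]
beaker 1.5814 -2.439 r 0.123 uv [361.  30.]
beaker 1.7345 -2.4162 r 0.0617 uv [340.  28.]
[[-23.4, 23.9, -9.9, -0.01, -0.42, 0.0, 0], [-23.8, 23.9, -8.9, -0.01, -0.42, 0.0, 0], [-24.2, 23.9, -7.8, -0.01, -0.42, 0.0, 0], [-24.5, 24.0, -6.7, -0.01, -0.42, 0.0, 0], [-24.8, 24.0, -5.5, -0.01, -0.42, 0.0, 0]]
[[-25.0, 24.0, -4.4, -0.01, -0.42, 0.0, 0], [-25.2, 24.0, -3.3, -0.01, -0.42, 0.0, 0], [-25.3, 24.0, -2.1, -0.01, -0.42, 0.0, 0], [-25.4, 24.0, -1.0, -0.01, -0.42, 0.0, 0], [-18.7, 25.4, 12.3, 0.0, -0.25, 0.0, 0]]
[[-18.4, 25.4, 12.8, 0.0, -0.25, 0.0, 0], [-18.1, 25.4, 13.3, 0.0, -0.25, 0.0, 0], [-17.7, 25.4, 13.8, 0.0, -0.25, 0.0, 0], [-17.4, 25.4, 14.2, 0.0, -0.25, 0.0, 0], [-17.0, 25.4, 14.7, 0.0, -0.25, 0.0, 0]]
[[-16.6, 25.4, 15.1, 0.0, -0.25, 0.0, 0], [-16.2, 25.4, 15.5, 0.0, -0.25, 0.0, 0]]
```

View pics/w5.png

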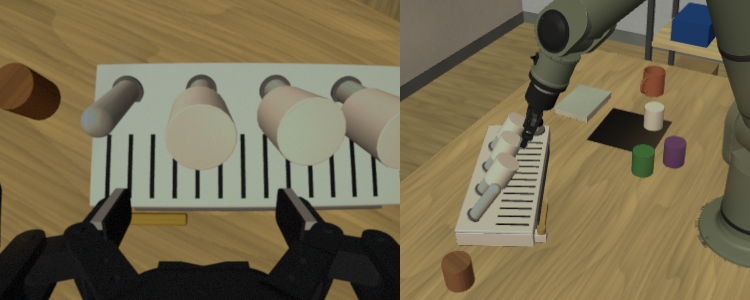

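Three hang (closed ends at (201,137), (311,137) and the right edge) and the brass bar lies across the front. The last beaker is still on the mat at (653,116) in the right half.

Call:
carry_out(targets=[[-23, 24, -10, 0, -0.42, 0, 0], [-24, 24, -9, 0, -0.42, 0, 0], [-24, 24, -8, 0, -0.42, 0, 0], [-24.5, 24, -7, 0, -0.42, 0, 0], [-25, 24, -5.5, 0, -0.42, 0, 0]])

```text
clock: 28.97
position: [0.509, 0.0289, 0.2193]
tool_rot: [-3.133, -0.173, 0.453]
force: [0.4, 0.3, 0.2]
grip_width: 0.0858
```

Call:
carry_out(targets=[[-25, 24, -4.5, 0, -0.42, 0, 0], [-25, 24, -3, 0, -0.42, 0, 0], [-25, 24, -2, 0, -0.42, 0, 0], [-25, 24, -1, 0, -0.42, 0, 0], [-19, 25.5, 12, 0, -0.25, 0, 0]])

```text
clock: 29.38
position: [0.4553, -0.1329, 0.2067]
tool_rot: [-3.134, 0.027, 0.455]
force: [1.6, 0.7, 0.5]
grip_width: 0.0853
```

Call:
carry_out(targets=[[-18.5, 25.5, 13, 0, -0.25, 0, 0], [-18, 25.5, 13, 0, -0.25, 0, 0], [-18, 25.5, 14, 0, -0.25, 0, 0], [-17.5, 25.5, 14, 0, -0.25, 0, 0], [-17, 25.5, 14.5, 0, -0.25, 0, 0]])

```text
clock: 29.8
position: [0.4261, -0.2882, 0.1423]
tool_rot: [-3.132, 0.159, 0.456]
force: [1.5, -0.5, 0.1]
grip_width: 0.0859
```

Call:
carry_out(targets=[[-16.5, 25.5, 14, 0, -0.25, 0, 0], [-16, 25.5, 14, 0, -0.25, 0, 0], [0, 0, 0, 0, 0, 0, 0], [0, 0, 0, 0, 0, 0, 0]])

```text
clock: 30.13
position: [0.4149, -0.3497, 0.1199]
tool_rot: [-3.132, 0.211, 0.454]
force: [0.9, 0.1, 0.1]
grip_width: 0.0857
```

Run:
```python
from plan import *
st();print(bot.observe()["qpos"].round(2));beakers("wrist")
c=[.4175,-.3465];t=tool(YAW,-.21)
rows([(Gt([*c,.14],-.21),t,40),(Gt([*c,.055],-.21),t,33)],0)
```

```text
t 30.13 pos [ 0.4149 -0.3497  0.1199] D [-0.4461 -0.3695  0.1199] rot [-3.132  0.211  0.454] F [0.9 0.1 0.1] w 0.0857
[-0.01  0.75  0.77  1.86 -0.42  0.86 -0.19]
beaker 0.4177 -0.3475 r 0.034 uv [325. 236.]
[[-1.5, -1.0, -0.8, -0.08, 0.0, 0.03, 0], [5.9, 0.0, 27.7, 0.0, 0.0, 0.0, 0], [5.9, 0.0, 27.7, 0.0, 0.0, 0.0, 0], [5.9, 0.0, 27.7, 0.0, 0.0, 0.0, 0]]
```

Call:
carry_out(targets=[[5, 0, 27, 0, 0, 0, 0], [5.5, 0, 27.5, 0, 0, 0, 0], [5.5, 0, 28, 0, 0, 0, 0], [0, 0, 0, 0, 0, 0, 0], [0, 0, 0, 0, 0, 0, 160]])

```text
clock: 30.6
position: [0.4142, -0.3478, 0.0372]
tool_rot: [-3.132, 0.21, 0.457]
force: [-0.5, -0.3, 1.0]
grip_width: 0.0756
```

Call:
carry_out(targets=[[0, 0, 0, 0, 0, 0, 160], [0, 0, 0, 0, 0, 0, 160], [0, 0, 0, 0, 0, 0, 160], [0, 0, 0, 0, 0, 0, 160]])

```text
clock: 30.93
position: [0.4153, -0.3489, 0.0388]
tool_rot: [-3.135, 0.208, 0.456]
force: [0.5, 3.1, 13.1]
grip_width: 0.066
```

Run:
```python
from plan import *
st()
s=bot.observe();p=s["position"];g=p-R.from_euler('xyz',s["tool_rot"]).apply([0,0,.019]);print("G",g)
rows([([p[0],p[1],.19],tool(YAW,-.21),36),(toW([-.22,.05,.25]),tool(YAW,.2),37),],160)
```

```text
t 30.93 pos [ 0.4153 -0.3489  0.0388] D [-0.4455 -0.3689  0.0388] rot [-3.135  0.208  0.456] F [ 0.5  3.1 13.1] w 0.066
G [ 0.41886583 -0.34728685  0.05738248]
[[-6.2, -0.2, -29.6, -0.01, 0.0, 0.01, 160], [-6.3, -0.2, -29.6, -0.01, 0.0, 0.01, 160], [-6.3, -0.1, -29.6, -0.01, 0.0, 0.01, 160], [-6.3, -0.1, -29.6, -0.01, 0.0, 0.01, 160], [-6.3, 0.0, -29.6, -0.01, 0.0, 0.01, 160]]
[[16.0, -32.2, -8.1, 0.0, 0.3, 0.0, 160], [16.3, -32.2, -7.6, 0.0, 0.3, 0.0, 160], [16.5, -32.2, -7.1, 0.0, 0.3, 0.0, 160], [16.7, -32.2, -6.6, 0.0, 0.3, 0.0, 160], [16.9, -32.2, -6.1, 0.0, 0.3, 0.0, 160]]
[[17.1, -32.2, -5.5, 0.0, 0.3, 0.0, 160], [17.2, -32.2, -5.0, 0.0, 0.3, 0.0, 160], [17.4, -32.2, -4.4, 0.0, 0.3, 0.0, 160], [17.5, -32.2, -3.9, 0.0, 0.3, 0.0, 160], [17.6, -32.2, -3.3, 0.0, 0.3, 0.0, 160]]
[[17.7, -32.2, -2.8, 0.0, 0.3, 0.0, 160], [17.8, -32.2, -2.2, 0.0, 0.3, 0.0, 160], [17.9, -32.2, -1.6, 0.0, 0.3, 0.0, 160]]
```

Call:
carry_out(targets=[[-6, 0, -29.5, 0, 0, 0, 160], [-6, 0, -29.5, 0, 0, 0, 160], [-6, 0, -29.5, 0, 0, 0, 160], [-6, 0, -29.5, 0, 0, 0, 160], [-6, 0, -29.5, 0, 0, 0, 160]])

```text
clock: 31.35
position: [0.4159, -0.3491, 0.1901]
tool_rot: [-3.134, 0.209, 0.456]
force: [1.1, 0.6, -0.8]
grip_width: 0.0662
```

Call:
carry_out(targets=[[16, -32, -8, 0, 0.3, 0, 160], [16, -32, -7.5, 0, 0.3, 0, 160], [16.5, -32, -7, 0, 0.3, 0, 160], [16.5, -32, -6.5, 0, 0.3, 0, 160], [17, -32, -6, 0, 0.3, 0, 160]])

```text
clock: 31.77
position: [0.4231, -0.166, 0.2125]
tool_rot: [-3.133, 0.05, 0.454]
force: [1.9, 0.4, -1.2]
grip_width: 0.0659
```

Call:
carry_out(targets=[[17, -32, -5.5, 0, 0.3, 0, 160], [17, -32, -5, 0, 0.3, 0, 160], [17.5, -32, -4.5, 0, 0.3, 0, 160], [17.5, -32, -4, 0, 0.3, 0, 160], [17.5, -32, -3.5, 0, 0.3, 0, 160]])

```text
clock: 32.18
position: [0.4304, 0.0155, 0.2371]
tool_rot: [-3.132, -0.108, 0.453]
force: [0.8, -0.2, -0.7]
grip_width: 0.0658
```

Call:
carry_out(targets=[[17.5, -32, -3, 0, 0.3, 0, 160], [18, -32, -2, 0, 0.3, 0, 160], [18, -32, -1.5, 0, 0.3, 0, 160], [0, 0, 0, 0, 0, 0, 160], [0, 0, 0, 0, 0, 0, 160]])

```text
clock: 32.6
position: [0.435, 0.1248, 0.2514]
tool_rot: [-3.132, -0.2, 0.457]
force: [0.3, -0.9, -2.2]
grip_width: 0.0657
```

Run:
```python
from plan import *
pst(.151)
t=tool(YAW,.40)
rows([(pegG(.151,.07,.006,.4)+toW([-.03,0,.0])-toW([0,0,0]),t,30),(pegG(.151,.07,.006,.4),t,20)],160)
```

```text
t 32.6 pos [0.435  0.1248 0.2514] D [-0.2206  0.0485  0.2514] rot [-3.132 -0.2    0.457] F [ 0.3 -0.9 -2.2] w 0.0657
along 0.1913 perp -0.1173 dy -0.1025 tilt 11.5 q [-1.24  0.19  0.98  2.19 -0.32  0.68 -1.17]
[[17.9, -14.4, 11.5, -0.01, 0.27, 0.0, 160], [17.6, -14.5, 12.0, -0.01, 0.27, 0.0, 160], [17.2, -14.5, 12.4, -0.01, 0.27, 0.0, 160], [16.8, -14.5, 12.9, -0.01, 0.27, 0.0, 160], [16.5, -14.6, 13.4, -0.01, 0.27, 0.0, 160]]
[[16.1, -14.6, 13.8, -0.01, 0.27, 0.0, 160], [15.7, -14.6, 14.2, -0.01, 0.27, 0.0, 160], [13.8, 0.0, 5.8, 0.0, 0.0, 0.0, 160], [13.8, 0.0, 5.8, 0.0, 0.0, 0.0, 160]]
```

Call:
carry_out(targets=[[18, -14.5, 11.5, 0, 0.27, 0, 160], [17.5, -14.5, 12, 0, 0.27, 0, 160], [17, -14.5, 12.5, 0, 0.27, 0, 160], [17, -14.5, 13, 0, 0.27, 0, 160], [16.5, -14.5, 13.5, 0, 0.27, 0, 160]])

```text
clock: 33.02
position: [0.4936, 0.2314, 0.2126]
tool_rot: [-3.133, -0.342, 0.449]
force: [0.7, 0.9, -1.7]
grip_width: 0.0657
```

Call:
carry_out(targets=[[16, -14.5, 14, 0, 0.27, 0, 160], [16, -14.5, 14, 0, 0.27, 0, 160], [14, 0, 6, 0, 0, 0, 160], [14, 0, 6, 0, 0, 0, 160], [0, 0, 0, 0, 0, 0, 160]])

```text
clock: 33.43
position: [0.5454, 0.2883, 0.1979]
tool_rot: [-3.134, -0.398, 0.45]
force: [-0.5, -0.2, -1.8]
grip_width: 0.066
```

Run:
```python
from plan import *
pst(.151)
s=bot.observe();f=bot.grab_frame("wrist");T=np.eye(4);T[:3,:3]=R.from_euler('xyz',s["tool_rot"]).as_matrix();T[:3,3]=s["position"];T=T@f["T_tool_cam"]
Q=toD(xyz(f,T));m=(abs(Q[...,1]-.15)<.04)&(Q[...,2]>.08)&(Q[...,2]<.13)&(Q[...,0]>.01)&(Q[...,0]<.08)
print(m.sum(),np.percentile(Q[m][:,1],[1,50,99]) if m.sum() else 0)
t=tool(YAW,.40)
rows([(pegG(.151,.0,.006,.4),t,9)],160)
```

```text
t 33.43 pos [0.5454 0.2883 0.1979] D [-0.0499  0.1473  0.1979] rot [-3.134 -0.398  0.45 ] F [-0.5 -0.2 -1.8] w 0.066
along 0.0495 perp -0.0081 dy -0.0037 tilt 22.8 q [-1.11  0.47  0.66  2.03 -0.69  0.4  -1.08]
1216 [0.1380966  0.15204405 0.16804621]
[[1.7, -0.5, 8.4, -0.01, 0.0, 0.0, 160], [1.7, -0.5, 8.4, -0.01, 0.0, 0.0, 160], [1.7, -0.5, 8.4, -0.01, 0.0, 0.0, 160], [1.7, -0.5, 8.4, -0.01, 0.0, 0.0, 160], [1.7, -0.5, 8.4, -0.01, 0.0, 0.0, 160]]
[[1.7, -0.5, 8.4, -0.01, 0.0, 0.0, 160], [1.7, -0.5, 8.4, -0.01, 0.0, 0.0, 160], [1.7, -0.5, 8.4, -0.01, 0.0, 0.0, 160]]
```

Call:
carry_out(targets=[[1.5, -2, 8, 0, 0, 0, 160], [1.5, -2, 8, 0, 0, 0, 160], [1.5, 0, 8.5, 0, 0, 0, 160], [1.5, 0, 8.5, 0, 0, 0, 160], [2, 0, 8.5, 0, 0, 0, 160]])

```text
clock: 33.9
position: [0.5623, 0.3028, 0.1612]
tool_rot: [-3.133, -0.396, 0.451]
force: [-0.2, 0.9, -1.8]
grip_width: 0.0657
```

Call:
carry_out(targets=[[2, 0, 8.5, 0, 0, 0, 160], [2, 0, 8.5, 0, 0, 0, 160], [2, 0, 8, 0, 0, 0, 160], [0, 0, 0, 0, 0, 0, 160]])

```text
clock: 34.23
position: [0.5761, 0.3097, 0.1401]
tool_rot: [-3.133, -0.396, 0.451]
force: [-0.5, -0.7, -1.4]
grip_width: 0.0661
```

Call:
carry_out(targets=[[0.6, 0, 2.5, 0, 0, 0, 160], [0.6, 0, 2.5, 0, 0, 0, 160], [0.6, 0, 2.5, 0, 0, 0, 160], [0, 0, 0, 0, 0, 0, 160]])

```text
clock: 34.57
position: [0.5799, 0.3118, 0.1352]
tool_rot: [-3.133, -0.397, 0.451]
force: [0.7, 0.7, -2.5]
grip_width: 0.0658
```

Run:
```python
from plan import *
pst(.151)
```

```text
t 34.57 pos [0.5799 0.3118 0.1352] D [-0.0085  0.1533  0.1352] rot [-3.133 -0.397  0.451] F [ 0.7  0.7 -2.5] w 0.0658
along -0.0255 perp -0.0102 dy 0.0023 tilt 22.7 q [-0.96  0.61  0.49  1.97 -0.8   0.31 -0.99]
```

Call:
carry_out(targets=[[0.6, 0, 2.5, 0, 0, 0, 160], [0.6, 0, 2.5, 0, 0, 0, 160], [0, 0, 0, 0, 0, 0, 160]])

```text
clock: 34.82
position: [0.5826, 0.3132, 0.1309]
tool_rot: [-3.133, -0.397, 0.451]
force: [-0.4, -0.1, -1.3]
grip_width: 0.0661
```

Call:
carry_out(targets=[[0.6, 0, 2, 0, 0, 0, 160], [0.3, 0, 1, 0, 0, 0, 160], [0, 0, 0, 0, 0, 0, 160]])

```text
clock: 35.07
position: [0.5839, 0.3137, 0.1295]
tool_rot: [-3.132, -0.397, 0.45]
force: [-19.5, -8.5, 24.1]
grip_width: 0.0657
```

Call:
carry_out(targets=[[-2, 0, -1, 0, 0, 0, 160], [-1, 0, 0, 0, 0, 0, 160], [0, 0, 0, 0, 0, 0, 40], [0, 0, 0, 0, 0, 0, 30], [0, 0, 0, 0, 0, 0, 30]])

```text
clock: 35.48
position: [0.5816, 0.3126, 0.1285]
tool_rot: [-3.133, -0.397, 0.451]
force: [0.0, 0.1, -0.5]
grip_width: 0.0753
```

Call:
carry_out(targets=[[-2, 0, -8, 0, 0, 0, 20], [-3, 0, -15, 0, 0, 0, 20], [-5, 0, -25, 0, 0, 0, 20], [-6, 0, -30, 0, 0, 0, 20], [-6, 0, -30, 0, 0, 0, 20]])

```text
clock: 35.9
position: [0.5251, 0.2836, 0.2204]
tool_rot: [-3.133, -0.396, 0.45]
force: [-0.0, 0.4, 1.4]
grip_width: 0.0788
```

Run:
```python
from plan import *
pst(.151)
t=tool(YAW,0)
rows([(toW([-.15,.10,.28]),t,38),(toW([-.15,-.25,.28]),t,38)],255)
```

```text
t 35.9 pos [0.5251 0.2836 0.2204] D [-0.0701  0.1519  0.2204] rot [-3.133 -0.396  0.45 ] F [-0.   0.4  1.4] w 0.0788
along 0.0796 perp -0.0118 dy 0.0009 tilt 22.7 q [-1.2   0.42  0.75  2.06 -0.64  0.43 -1.13]
[[-12.6, 12.8, -21.6, -0.02, -0.94, 0.0, 255], [-14.7, 12.9, -20.2, -0.02, -0.94, 0.0, 255], [-16.6, 12.9, -18.6, -0.02, -0.94, 0.0, 255], [-18.4, 12.9, -16.8, -0.02, -0.94, 0.0, 255], [0.0, 35.0, 0.0, 0.0, 0.0, 0.0, 255]]
[[0.0, 35.0, 0.0, 0.0, 0.0, 0.0, 255], [0.0, 35.0, 0.0, 0.0, 0.0, 0.0, 255], [0.0, 35.0, 0.0, 0.0, 0.0, 0.0, 255], [0.0, 35.0, 0.0, 0.0, 0.0, 0.0, 255], [0.0, 35.0, 0.0, 0.0, 0.0, 0.0, 255]]
[[0.0, 35.0, 0.0, 0.0, 0.0, 0.0, 255], [0.0, 35.0, 0.0, 0.0, 0.0, 0.0, 255], [0.0, 35.0, 0.0, 0.0, 0.0, 0.0, 255], [0.0, 35.0, 0.0, 0.0, 0.0, 0.0, 255]]
```

Call:
carry_out(targets=[[-13, 13, -22, 0, -0.94, 0, 20], [-15, 13, -20, 0, -0.94, 0, 20], [-17, 13, -19, 0, -0.94, 0, 20], [-18, 13, -17, 0, -0.94, 0, 20], [0, 35, 0, 0, 0, 0, 255]])

```text
clock: 36.32
position: [0.4903, 0.1729, 0.2817]
tool_rot: [-3.132, 0.002, 0.459]
force: [1.5, 1.2, -0.9]
grip_width: 0.0682
```

Call:
carry_out(targets=[[0, 35, 0, 0, 0, 0, 255], [0, 35, 0, 0, 0, 0, 255], [0, 35, 0, 0, 0, 0, 255], [0, 35, 0, 0, 0, 0, 255], [0, 35, 0, 0, 0, 0, 255]])

```text
clock: 36.73
position: [0.5688, 0.0117, 0.2782]
tool_rot: [-3.133, -0.003, 0.454]
force: [0.5, 1.0, 0.5]
grip_width: 0.0056
```

Call:
carry_out(targets=[[0, 35, 0, 0, 0, 0, 255], [0, 35, 0, 0, 0, 0, 255], [0, 35, 0, 0, 0, 0, 255], [0, 35, 0, 0, 0, 0, 255], [0, 0, 0, 0, 0, 0, 255]])

```text
clock: 37.15
position: [0.6304, -0.1195, 0.2771]
tool_rot: [-3.137, -0.002, 0.448]
force: [0.0, -0.8, -0.5]
grip_width: -0.0001
```

Run:
```python
from plan import *
s=bot.observe();st();print(s["qpos"].round(2))
f=bot.grab_frame("wrist");T=np.eye(4);T[:3,:3]=R.from_euler('xyz',s["tool_rot"]).as_matrix();T[:3,3]=s["position"];T=T@f["T_tool_cam"]
P=xyz(f,T);Q=toD(P);hsv=cv2.cvtColor(f["color"],cv2.COLOR_RGB2HSV)
m=(hsv[...,2]<60)&(Q[...,2]>.09)&(Q[...,2]<.106)&(abs(Q[...,1]+.245)<.05)&(abs(Q[...,0]+.055)<.05)
c=max(cv2.findContours(m.astype(np.uint8),cv2.RETR_EXTERNAL,cv2.CHAIN_APPROX_NONE)[0],key=len)
W=toD(plane(f,T,c[:,0],.097));print("cap D",cv2.minEnclosingCircle(W[:,:2].astype(np.float32)),np.median(Q[m][:,2]))
a=f["color"][...,::-1];g=bot.grab_frame("side")["color"][100:400,150:500,::-1]
cv2.imwrite("pics/w6.png",np.hstack([cv2.resize(a,(400,300)),cv2.resize(g,(350,300))]))
```

```text
t 37.15 pos [ 0.6304 -0.1195  0.2771] D [-0.1517 -0.2567  0.2771] rot [-3.137e+00 -2.000e-03  4.480e-01] F [ 0.  -0.8 -0.5] w -0.0001
[-0.4   0.64  0.82  1.53 -0.5   1.19 -0.61]
cap D ((-0.06353991478681564, -0.24674338102340698), 0.0232606939971447) 0.09698377463583734
```

View pics/w6.png

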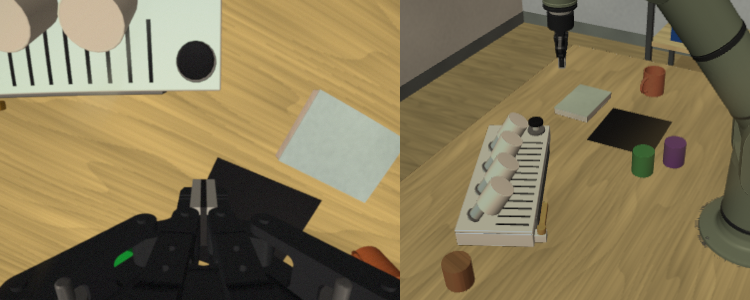

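All four hang in the side view and the mat is empty. The cap is at (196,60) in the left half, D (−0.0635, −0.2467). Checking the seating numerically before I press.

Run:
```python
from plan import *
for n in("side","scene"):
    f=bot.grab_frame(n);Q=toD(xyz(f,f["cam_to_world"]))
    for y in(-.147,-.048,.051,.152):
        m=(abs(Q[...,1]-y)<.045)&(Q[...,2]>.09)&(Q[...,2]<.22)&(abs(Q[...,0]+.01)<.08);q=Q[m]-TIP
        al=q@E_;pn=q@N_
        print(n,y,m.sum(),"along top",np.percentile(al,[90,99]).round(4),"perp",np.percentile(pn[al>-.06],[2,98]).round(4),"y",np.percentile(q[:,1],[2,98]).round(3))
t=tool(YAW,0)
rows([(toW([-.066,-.249,.2]),t,38),(toW([-.066,-.249,.108]),t,38)],255)
```

```text
side -0.147 467 along top [0.008  0.0106] perp [-0.0384  0.023 ] y [-0.173 -0.111]
side -0.048 588 along top [0.0083 0.0113] perp [-0.034  0.027] y [-0.074 -0.013]
side 0.051 682 along top [0.008  0.0102] perp [-0.0374  0.0226] y [0.027 0.088]
side 0.152 1001 along top [0.0074 0.0096] perp [-0.0386  0.022 ] y [0.129 0.188]
scene -0.147 1099 along top [0.0014 0.0082] perp [-0.0187  0.0229] y [-0.178 -0.118]
scene -0.048 1072 along top [0.0029 0.0099] perp [-0.0204  0.0279] y [-0.079 -0.02 ]
scene 0.051 1003 along top [0.0012 0.0081] perp [-0.0224  0.0239] y [0.021 0.078]
scene 0.152 928 along top [0.0004 0.0077] perp [-0.0222  0.0231] y [0.121 0.176]
[[27.5, 0.1, 25.7, -0.03, -0.01, 0.01, 255], [27.6, 0.1, 25.7, -0.03, -0.01, 0.01, 255], [27.6, 0.0, 25.6, -0.03, -0.01, 0.01, 255], [0.0, 0.0, 30.7, 0.0, 0.0, 0.0, 255], [0.0, 0.0, 30.7, 0.0, 0.0, 0.0, 255]]
[[0.0, 0.0, 30.7, 0.0, 0.0, 0.0, 255]]
```

Run:
```python
from plan import *
for n in("side","scene"):
    f=bot.grab_frame(n);Q=toD(xyz(f,f["cam_to_world"]))
    for y in(-.147,-.048,.051,.152):
        m=(abs(Q[...,1]-y)<.04)&(Q[...,2]>.09)&(Q[...,2]<.22)&(abs(Q[...,0]+.01)<.08);q=Q[m]-TIP
        al=q@E_;pn=q@N_;r=[]
        for a in(-.055,-.04,-.025,-.01):
            k=abs(al-a)<.006;r.append(np.percentile(pn[k],95)*1000 if k.sum()>5 else np.nan)
        # closed face plane fit
        k=(al>-.0)&(al<.02)&(pn<.015);A=np.c_[pn[k],q[k,1]-y,np.ones(k.sum())];c=np.linalg.lstsq(A,al[k],rcond=None)[0]
        print(n,y,np.round(r,1),"face slopes",c.round(3),k.sum())
```

```text
side -0.147 [21.4 21.6 22.7 22.3] face slopes [-0.04  -0.014  0.006] 226
side -0.048 [21.9 24.2 26.  25.4] face slopes [-0.088  0.012  0.006] 237
side 0.051 [20.7 21.7 21.3 22.6] face slopes [-0.03   0.018  0.006] 296
side 0.152 [20.  21.2 22.  21.9] face slopes [-0.038 -0.004  0.006] 363
scene -0.147 [19.9 20.7 22.4 23.1] face slopes [-0.098  0.043  0.006] 80
scene -0.048 [22.7 24.4 25.8 28.3] face slopes [-0.14   0.064  0.006] 96
scene 0.051 [21.  21.3 22.1 23.2] face slopes [-0.088  0.071  0.005] 74
scene 0.152 [20.5 20.8 22.3 22.9] face slopes [-0.069  0.06   0.006] 62
```

All four floors sit at the same depth on the pegs. Beaker 1 is only about 0.05 rad more askew than the rest, so it's seated. Now the plunger.

Call:
carry_out(targets=[[27.5, 0, 25.5, 0, 0, 0, 255], [27.5, 0, 25.5, 0, 0, 0, 255], [27.5, 0, 25.5, 0, 0, 0, 255], [0, 0, 31, 0, 0, 0, 255], [0, 0, 31, 0, 0, 0, 255]])

```text
clock: 37.87
position: [0.7049, -0.0726, 0.137]
tool_rot: [-3.134, -0.004, 0.458]
force: [0.6, -0.9, -1.0]
grip_width: 0.0003
```

Call:
carry_out(targets=[[0, 0, 25, 0, 0, 0, 255], [0, 0, 0, 0, 0, 0, 255], [0, 0, 0, 0, 0, 0, 255]])

```text
clock: 38.12
position: [0.7038, -0.0738, 0.1134]
tool_rot: [-3.133, -0.002, 0.455]
force: [1.5, 0.4, 1.3]
grip_width: 0.0002
```

Run:
```python
from plan import *
st()
```

```text
t 38.12 pos [ 0.7038 -0.0738  0.1134] D [-0.0658 -0.2477  0.1134] rot [-3.133e+00 -2.000e-03  4.550e-01] F [1.5 0.4 1.3] w 0.0002
```

Needs 34 mm down to the stop at 0.079; I'll go 33 mm, then feel.

Call:
carry_out(targets=[[0, 0, 8, 0, 0, 0, 255], [0, 0, 8, 0, 0, 0, 255], [0, 0, 8, 0, 0, 0, 255], [0, 0, 6, 0, 0, 0, 255], [0, 0, 3, 0, 0, 0, 255]])

```text
clock: 38.53
position: [0.705, -0.0745, 0.0806]
tool_rot: [-3.135, -0.005, 0.455]
force: [3.6, 0.2, 8.4]
grip_width: 0.0001
```

Call:
carry_out(targets=[[0, 0, 1, 0, 0, 0, 255], [0, 0, 1, 0, 0, 0, 255], [0, 0, 0, 0, 0, 0, 255]])

```text
clock: 38.78
position: [0.705, -0.0745, 0.0792]
tool_rot: [-3.135, -0.005, 0.455]
force: [1.8, 0.5, 8.9]
grip_width: -0.0002
```

Call:
carry_out(targets=[[0, 0, 1, 0, 0, 0, 255], [0, 0, 1, 0, 0, 0, 255], [0, 0, 0, 0, 0, 0, 255]])

```text
clock: 39.03
position: [0.7052, -0.0746, 0.0789]
tool_rot: [-3.135, -0.006, 0.455]
force: [-5.4, 2.7, 28.9]
grip_width: 0.0001
```

Call:
carry_out(targets=[[0, 0, 0.5, 0, 0, 0, 255], [0, 0, 0, 0, 0, 0, 255], [0, 0, 0, 0, 0, 0, 255], [0, 0, 0, 0, 0, 0, 255], [0, 0, 0, 0, 0, 0, 255]])

```text
clock: 39.45
position: [0.7053, -0.0747, 0.0788]
tool_rot: [-3.135, -0.006, 0.455]
force: [-7.8, 2.9, 33.8]
grip_width: 0.0004
```

Call:
carry_out(targets=[[0, 0, 0, 0, 0, 0, 255], [0, 0, 0, 0, 0, 0, 255], [0, 0, 0, 0, 0, 0, 255], [0, 0, 0, 0, 0, 0, 255], [0, 0, 0, 0, 0, 0, 255]])

```text
clock: 39.87
position: [0.7053, -0.0747, 0.0788]
tool_rot: [-3.135, -0.006, 0.455]
force: [-6.9, 3.1, 34.3]
grip_width: -0.0004
```

Bottomed at 0.079 m and held for about 0.8 s. Releasing and backing off.

Call:
carry_out(targets=[[0, 0, -5, 0, 0, 0, 255], [0, 0, -10, 0, 0, 0, 255], [0, 0, -15, 0, 0, 0, 255], [0, 0, -30, 0, 0, 0, 255], [0, 0, -30, 0, 0, 0, 255]])

```text
clock: 40.28
position: [0.7034, -0.0752, 0.1667]
tool_rot: [-3.133, -0.001, 0.454]
force: [0.1, 0.6, 0.6]
grip_width: 0.0003
```

Call:
carry_out(targets=[[0, 0, -35, 0, 0, 0, 255], [0, 0, -35, 0, 0, 0, 255], [-30, 0, -10, 0, 0, 0, 255], [-35, 0, 0, 0, 0, 0, 255], [-35, 0, 0, 0, 0, 0, 255]])

```text
clock: 40.7
position: [0.6131, -0.1203, 0.2466]
tool_rot: [-3.134, -0.004, 0.455]
force: [0.8, -1.7, -0.2]
grip_width: 0.0001
```

Call:
carry_out(targets=[[-30, 0, 0, 0, 0, 0, 255], [-20, 0, 0, 0, 0, 0, 255], [0, 0, 0, 0, 0, 0, 255], [0, 0, 0, 0, 0, 0, 255]])

```text
clock: 41.03
position: [0.5688, -0.1421, 0.2464]
tool_rot: [-3.133, -0.004, 0.453]
force: [-0.3, 1.2, 0.4]
grip_width: -0.0002
```

Run:
```python
from plan import *
st()
f=bot.grab_frame("side");Q=toD(xyz(f,f["cam_to_world"]));hsv=cv2.cvtColor(f["color"],cv2.COLOR_RGB2HSV)
for y in(-.147,-.048,.051,.152):
    m=(abs(Q[...,1]-y)<.04)&(Q[...,2]>.09)&(Q[...,2]<.22)&(abs(Q[...,0]+.01)<.08);q=Q[m]-TIP;print(y,np.percentile(q@E_,[90,99]).round(4),np.percentile(q@N_,98).round(4))
m=(hsv[...,2]<50)&(abs(Q[...,1]+.245)<.03)&(abs(Q[...,0]+.06)<.03)&(Q[...,2]>.06);print("cap z",np.median(Q[m][:,2]),m.sum())
br=(hsv[...,1]>100)&(abs(Q[...,2]-.036)<.01)&(abs(Q[...,0]+.13)<.1)&(abs(Q[...,1]-.1)<.12);print("bar",np.percentile(Q[br],[2,50,98],axis=0).round(3).tolist())
tr=(Q[...,0]<-.08)&(Q[...,0]>-.2)&(Q[...,1]>-.15)&(Q[...,1]<.05)&(Q[...,2]>.012)&(Q[...,2]<.04);print("tray x",np.median(Q[tr][:,0]))
g=bot.grab_frame("scene")["color"][150:400,80:560,::-1];cv2.imwrite("pics/end.png",np.hstack([cv2.resize(f["color"][100:450,150:500,::-1],(300,300)),cv2.resize(g,(500,300))]))
```

```text
t 41.03 pos [ 0.5688 -0.1421  0.2464] D [-0.217  -0.2501  0.2464] rot [-3.133 -0.004  0.453] F [-0.3  1.2  0.4] w -0.0002
-0.147 [0.0084 0.0105] 0.0229
-0.048 [0.0083 0.0118] 0.0271
0.051 [0.0079 0.0107] 0.0227
0.152 [0.0071 0.0098] 0.0223
cap z 0.09766690738631821 120
bar [[-0.127, 0.079, 0.03], [-0.119, 0.136, 0.042], [-0.109, 0.187, 0.046]]
tray x -0.1052628957757969
```

View pics/end.png

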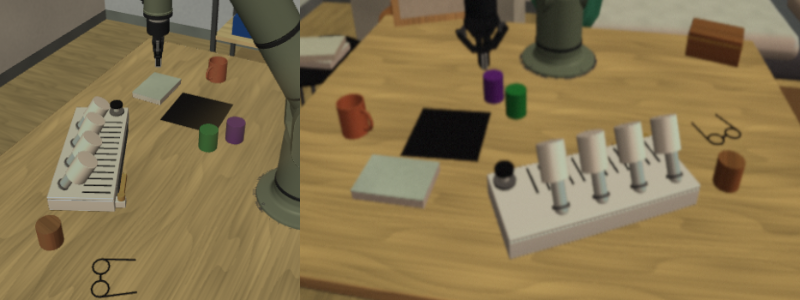

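All four beakers hang on their pegs, the cap is back up at (503,175), the bar is across the tray, and the bystanders haven't moved. Handing in.

```bash
python3 -c "
from workcell import bot
print(bot.job_done())"
```

```text
the job is handed in; nothing more can be done
None
```

I did the whole job in the order asked and handed it in at about 41 s. The tray is home and locked, all four beakers hang on their own pegs, and the plunger was pressed to its stop for about 0.8 s and let spring back.

**Last checks from the camera:**
- **Tray and turnbutton:** the tray's front face is 105 mm in front of the dryer's origin, which is fully home. The turnbutton bar lies across the front and met a firm stop.
- **Beakers:** all four floors sit at the same depth on the pegs. The one on peg 1 is about 0.05 rad more askew than the others, within what counts as seated.
- **Plunger:** it bottomed with the cap at 79 mm and came back up to 97–98 mm.
- **Bystanders:** the book, mug, spectacles and candle pot, and the green and purple beakers, look untouched in the last pictures; I didn't measure them.

**One thing went off plan:** on the way onto peg 1 two wrist joints reached the end of their range. Joint 5 read −1.263 rad against a stated limit of −1.26, so it may count as passing its range. I eased the tilt there and grasped the last two beakers at a different angle to stay clear of it.

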